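# Roll the edge strip of a carved panel home

### The job

Take the spring-loaded hand roller from its rest and roll it along the strip at the panel's upper edge, firmly and with the wheel flat on the sloping face, until every slip of the strip is fully home, flush with the panel. Press the slips with the roller only, never with the gripper, then hang the roller back upright in its rest and let go. Leave the other things on the bench alone.

Things in the scene. Friction and masses are not known exactly. Their poses are not given: they have to be found in the camera images.
- strip_mid (a point): Middle of the edge strip of a wooden panel leaning on a fixed stand: a row of six rigid wooden slips, alternately dark and pale, in a groove along the panel's upper edge. The point lies on the panel's face (the flush level), about 135 mm above the bench. Axes: x up the slope, y along the strip, z out of the face, 30 deg from vertical, leaning back towards the robot.
- strip_low_y (a point): End of the row of slips at the panel's -y side, at flush level on the groove's centre line, 102 mm from strip_mid. Same axes.
- strip_high_y (a point): End of the row of slips at the panel's +y side, at flush level, 102 mm from strip_mid. Same axes.
- strip: The groove (25 mm wide) with the six slips; origin and axes as strip_mid. The panel is 186 mm along the slope, 236 wide. Its face is flush on both sides of the groove: it ends 22 mm up the slope from the strip's middle, and is flat for 40 mm below it (carved scrolls further down stand 4 mm proud). Past each end of the row the face goes on for 14 mm.
- roller_grip (a point): Centre of the blue handle of the hand roller: square bar 28 x 28 mm, 78 long, upright in its rest; the point is 109 mm above the bottom of the unloaded wheel. Axes: x along the wheel's axle, y the rolling direction, z up the handle. Below the handle a steel plate 86 (x) x 46 (y) x 6 mm, its underside 45 mm below this point, then fork and wheel.
- rest_seat (a point): Middle of the fixed wooden rest where the roller hangs by its plate, at the level of the plate's underside, 74 mm above the bench. x as the roller's axle, y its rolling direction, z up. Two rails along y, 70 long, x from 31 to 47 mm each side: the fork hangs between them (5 mm play each side); lips 7 mm high at the rails' ends hold the plate in y (6 mm play). Either way round is right.
- roller: The roller, 0.27 to 0.44 kg; origin at the bottom of the unloaded wheel, 109 mm below roller_grip, same axes. Its fork (52 mm wide along x) springs up towards the handle by up to 12 mm: 4 N to start it, then 1 N per mm. Half a turn about z makes no difference.
- wheel (a joint): Angle the roller's wheel has turned (rad), 0 at the start; it turns freely either way, 20 mm of travel per rad.
- wheel_centre (a point): The roller's black wheel, 40 mm across, 36 wide; this point is its centre, x along the axle. It rides on the fork's spring.
- slip0 (a joint): How far slip 1 of 6 (counted from the -y end; each 33.5 mm long, 23 wide, centre at y = -85 mm along the strip) has been pressed in, in m: 0 = 5 mm proud of the face, 0.005 = fully home, flush. Starts 0 to 0.0015. It gives under about 5 N and stays where it is left.
- slip1 (a joint): How far slip 2 of 6 (counted from the -y end; each 33.5 mm long, 23 wide, centre at y = -51 mm along the strip) has been pressed in, in m: 0 = 5 mm proud of the face, 0.005 = fully home, flush. Starts 0 to 0.0015. It gives under about 5 N and stays where it is left.
- slip2 (a joint): How far slip 3 of 6 (counted from the -y end; each 33.5 mm long, 23 wide, centre at y = -17 mm along the strip) has been pressed in, in m: 0 = 5 mm proud of the face, 0.005 = fully home, flush. Starts 0 to 0.0015. It gives under about 5 N and stays where it is left.
- slip3 (a joint): How far slip 4 of 6 (counted from the -y end; each 33.5 mm long, 23 wide, centre at y = 17 mm along the strip) has been pressed in, in m: 0 = 5 mm proud of the face, 0.005 = fully home, flush. Starts 0 to 0.0015. It gives under about 5 N and stays where it is left.
- slip4 (a joint): How far slip 5 of 6 (counted from the -y end; each 33.5 mm long, 23 wide, centre at y = 51 mm along the strip) has been pressed in, in m: 0 = 5 mm proud of the face, 0.005 = fully home, flush. Starts 0 to 0.0015. It gives under about 5 N and stays where it is left.
- slip5 (a joint): How far slip 6 of 6 (counted from the -y end; each 33.5 mm long, 23 wide, centre at y = 85 mm along the strip) has been pressed in, in m: 0 = 5 mm proud of the face, 0.005 = fully home, flush. Starts 0 to 0.0015. It gives under about 5 N and stays where it is left.
- glue: Bystander, leave alone: white glue bottle, 52 mm across, 120 tall, standing beyond the rest (mm; origin under its centre).
- sander: Bystander, leave alone: cork sanding block 60 x 100 x 28 lying in front of the panel (mm; origin under its centre).
- pencil: Bystander, leave alone: flat red carpenter's pencil 175 x 12 x 8 lying at the left (+y) side (mm; origin under its centre).
- chisel: Bystander, leave alone: chisel 250 mm long lying on the bench at the right (-y) side (mm; origin under its blade-handle joint).
- mallet: Bystander, leave alone: round carver's mallet, 92 mm across, 235 tall, standing on its head at the left (+y) (mm; origin under its centre).
- wax: Bystander, leave alone: flat green tin, 80 mm across, 45 tall, behind the panel (mm; origin under its centre).
- offcut: Bystander, leave alone: wood offcut 50 x 130 x 40 behind the panel (mm; origin under its centre).
Mind the look-alikes: they are no part of the job. There is more than one size of the roller; the job needs the middle-sized.

How it is judged (in metres and radians):
On the way, in this order (a step that is already met when the one before it is completed fails the run):
1. the roller is lifted out of its rest (z of roller_grip in the frame of rest_seat above 0.075 m), for 0.1 s.
2. the wheel rolls (over 2.5 rad, 50 mm) pressing on the strip, axle within 0.2 rad of flat and square ((value of joint wheel above 2.5 rad or value of joint wheel below -2.5 rad) and contact force between roller and strip above 2 N and angle between the x axis of roller and the x axis of strip, either way round below 0.2 rad), for 0.05 s.
3. all six slips are flush, each within 1.5 mm of fully home (value of joint each of slip0, slip1, slip2, slip3, slip4, slip5 above 0.0035 m), for 0.1 s.
At the end, for the whole second after the job is handed in: All six slips are within 1.5 mm of fully home (joints above 0.0035); the roller hangs released, still and upright (within 0.1 rad) in its rest, its handle's centre within 14 mm sideways of the rest's middle and 41 to 49 mm above the seat level (all of step 3 and horizontal distance between roller_grip and rest_seat below 0.014 m and z of roller_grip in the frame of rest_seat between 0.041 and 0.049 m and angle between roller's own z axis and vertical below 0.1 rad and linear speed of roller below 0.02 m/s and contact force between the fingers and roller below 0.1 N); the robot touches nothing.
It fails at once if a finger or the arm presses on the strip (contact force between any of the fingers, the arm and strip above 1 N).
It fails at once if the roller presses on the strip with its axle over 0.3 rad from flat and square (contact force between roller and strip above 2 N and angle between the x axis of roller and the x axis of strip, either way round above 0.3 rad).
It fails at once if a bystander is moved more than 30 mm (distance of any of glue, sander, pencil, chisel, mallet, wax, offcut from where it was at the start of the episode above 0.03 m).
It also fails if it takes over 54 s, if anything falls off the work surface, if the arm or the gripper's body presses on something with over 40 N, if the wrist force passes 120 N, or if a joint passes its speed limit or range.

### The arm

A 7-joint arm with a two-finger parallel gripper is mounted at the origin on the work surface. World frame = base frame: x ahead of the robot, y to its left, z up, the work surface at z = 0. Lengths are in m, angles in degrees, forces in N, time in s.
With the tool pointing down it reaches from about 0.425 to 0.875 m from the base axis. Payload 4.7 kg.
Tool frame: the origin (TCP) lies at the very end of the fingers, on their centre line; the grasp point (between the pads) lies 19 mm behind it (pinch_z is the distance from the TCP to the grasp point, in m); z points along the fingers, y is the direction in which the jaws open and shut (so a half turn about z gives the same grasp; the last joint's range is limited). The gripper opens to 87 mm and grips with 3 to 60 N. Pads are 19 mm wide; open, the fingers measure 117 mm over their backs; the gripper's body (75 mm by 190 mm) begins 51 mm behind the grasp point.
Start: joints at [0.808, 18.392, -4.016, 83.108, 1.295, 78.541, -3.26], TCP at [0.65, -0, 0.223] pointing down, gripper open.
Joint ranges: [-163.93, 163.93], [-17.29, 119.83], [-79.2, 71.16], [3.27, 140.29], [-89.18, 269.18], [5.43, 117.66], [-154.24, 154.24]. Speed limits (degrees/s): [147.25, 147.25, 180, 180, 180, 180, 180].

### API

Orientations are given as [roll, pitch, yaw] about the fixed x, y, z axes, in that order (R = Rz(yaw) Ry(pitch) Rx(roll)).
In Python, from cell import get_obs, read_camera, camera_params, sign_off, pinch_z gives the robot as it stands.
- The arm moves only by the shell command python3 -m handwheel 'ROWS' [FORCE]. ROWS is JSON, a list of rows, each a list of 5 numbers: the finger opening in m, from 0 to 0.087, then the shift along the tool's x, y, z in m, then the turn about the tool's z in rad. In form: [[jaw, tx, ty, tz, twist], ...]. A call has 1 to 20 rows; each row is the pose to reach, as a shift and turn from the pose commanded when the call began, along the tool's axes at that moment; what a row does not reach only later rows make up. A row lasts 1/10 s, in which the tool goes at most 50 mm and 8.59 degrees, less where a joint would pass 70% of its speed; a pose out of reach is approached as far as the arm can. A call with a gripper value outside its range is refused whole. The fingers move at their own pace and stop on an object; FORCE is the grip in N (left out, the last holds). Time passes only in rows, so rows that repeat a pose let the fingers close. It gives the time, the measured TCP pose, the force and the opening at its end, in the units of the state.
- get_obs(): the state, without advancing time (a new reading comes with each control period).
- read_camera(name): name is "scene" or "side" or "wrist"; returns the picture (420x560x3 uint8, blue, green, red); there is no depth.
- camera_params(name): a dict with "camera_matrix" (3x3 intrinsics, pixels), "k1" (the pictures are not rectified: a ray, as slopes to the right and down, at radius r is drawn at 1 + k1 r^2 times it, then the intrinsics apply), "R" (3x3) and "t" (3): a world point X has camera coordinates R X + t. Camera axes: x right, y down, z forward; pixel columns grow to the right and rows downward; lengths in m; the calibration is good to about 2 mm. A picture is of the moment at which its call begins: read the wrist's pose just before it. camera_params takes no time and is no camera call; for the wrist camera it gives the pose at the moment of the call.
- sign_off(): hands the job in, once; it reports no verdict.
The state is a dict: "time_s": time; "qpos": joint angles; "joint_velocities": joint speeds; "effort": joint torques, N m; "tool_pos": TCP position; "tool_rot": TCP orientation; "force": force on the tool from outside, world axes, zero at the start; "wrist_torque": the same for the moment, N m; "grip_width": finger opening in m.
Only numpy, scipy, OpenCV 4.12 (cv2) and the standard library are available. Lean on these libraries where they do the work, as an engineer would, in place of code of your own. Each camera call takes 0.05 s, during which the arm holds its last target.

## Working session

There is one attempt and no reset: what is moved stays moved. The work goes in short steps, Python scripts to look and compute and a shell command to move; the robot and the scene stay as the last step left them, time stands still between calls to the robot, and variables do not carry over. Pictures are saved under pics/ and viewed, and the job is handed in when it is done.

```bash
ls; mkdir -p pics; python3 - <<'E'
from cell import *
import cv2,json
o=get_obs();print(o)
for n in ["scene","side","wrist"]:
    p=camera_params(n);print(n,p)
    cv2.imwrite(f"pics/{n}0.png",read_camera(n))
print(pinch_z)
E
```

```text
pics
{'time_s': 0.0, 'qpos': array([ 0.80858645, 18.4396346 , -4.01375113, 83.17340523,  1.29507944,
       78.54085329, -3.26091932]), 'joint_velocities': array([-0.00714871,  0.03152072, -0.03005995,  0.05767958, -0.01797315,
       -0.05757416, -0.13982856]), 'effort': array([-2.58547143e-04, -4.91284704e+01, -4.03903294e-01, -3.12526345e+01,
       -6.40594075e-02,  4.37659642e-02,  1.61017233e-04]), 'tool_pos': array([ 6.49457491e-01, -7.88651232e-05,  2.21467868e-01]), 'tool_rot': array([-1.79891345e+02,  6.32312411e-03,  8.99985431e+01]), 'force': array([0.04885901, 0.82697612, 0.55935787]), 'wrist_torque': array([-0.04188397,  0.00657023, -0.00441381]), 'grip_width': 0.08710170568902785}
scene {'camera_matrix': array([[493.51593358,   0.        , 287.80833029],
       [  0.        , 493.51593358, 212.39124208],
       [  0.        ,   0.        ,   1.        ]]), 'k1': 0.014855978336468468, 'R': array([[-0.85294129,  0.52199639,  0.00330602],
       [ 0.29381505,  0.48530889, -0.82349742],
       [-0.43146712, -0.70142359, -0.56731038]]), 't': array([ 0.49052623, -0.06583061,
[... 179 characters left out ...]
1.        ]]), 'k1': -0.06475253965939007, 'R': array([[ 0.98780175, -0.15559173,  0.00623903],
       [-0.10890996, -0.71896063, -0.68646503],
       [ 0.1112939 ,  0.67741186, -0.72713605]]), 't': array([-0.5421329 ,  0.12418646,  1.38341477])}
wrist {'camera_matrix': array([[367.87490944,   0.        , 282.29498756],
       [  0.        , 367.87490944, 206.24527502],
       [  0.        ,   0.        ,   1.        ]]), 'k1': -0.09445178813014465, 'R': array([[ 9.99998613e-01, -3.59185341e-04, -1.62615492e-03],
       [ 1.22475838e-04, -9.57957558e-01,  2.86909921e-01],
       [-1.66084124e-03, -2.86909722e-01, -9.57956185e-01]]), 't': array([-0.64888018, -0.03550374,  0.39002066])}
0.0187
```

View pics/scene0.png

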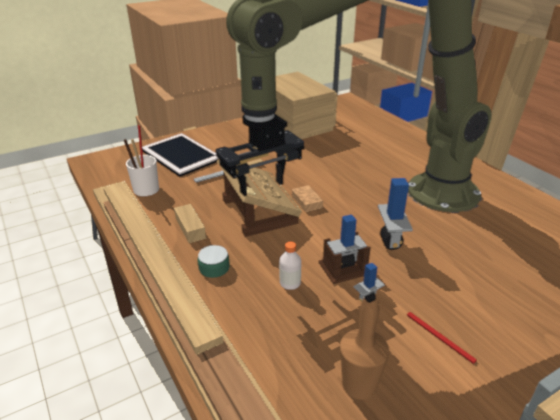

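View pics/side0.png

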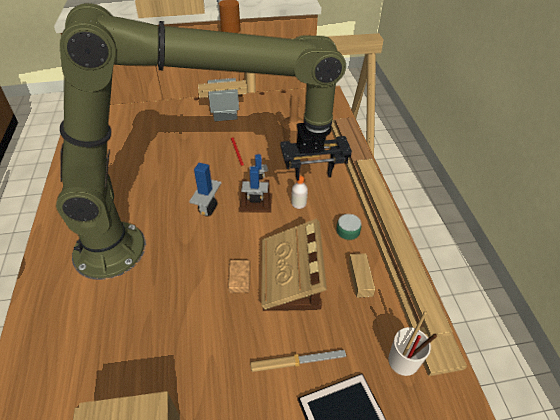

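View pics/wrist0.png

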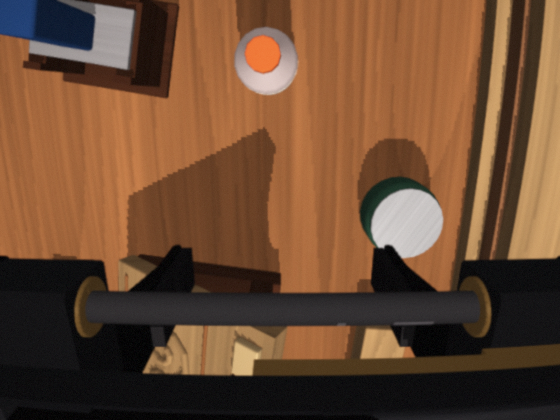

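The wrist view shows a rest at the top-left (about 100,40). The scene view has three blue-handled rollers: large at (398,198), one in the dark rest at (348,232), and small at (371,275). The strip is the checkered edge at (312,255) in the side view. I'll zoom in to check this.

```bash
python3 - <<'E'
import cv2,numpy as np
a=cv2.imread("pics/scene0.png");b=cv2.imread("pics/side0.png")
A=cv2.resize(a[170:330,270:440],None,fx=3.5,fy=3.5,interpolation=cv2.INTER_CUBIC)
B=cv2.resize(b[130:320,180:370],None,fx=3.1,fy=3.1,interpolation=cv2.INTER_CUBIC)
cv2.imwrite("pics/za.png",A);cv2.imwrite("pics/zb.png",B)
E
```

```text
(no output)
```

View pics/za.png

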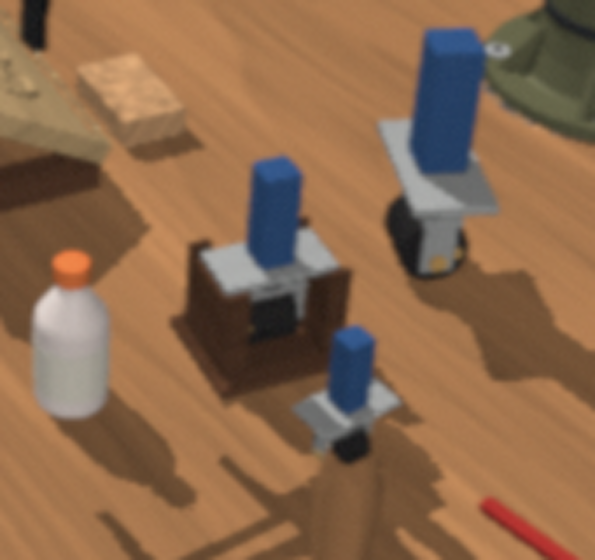

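View pics/zb.png

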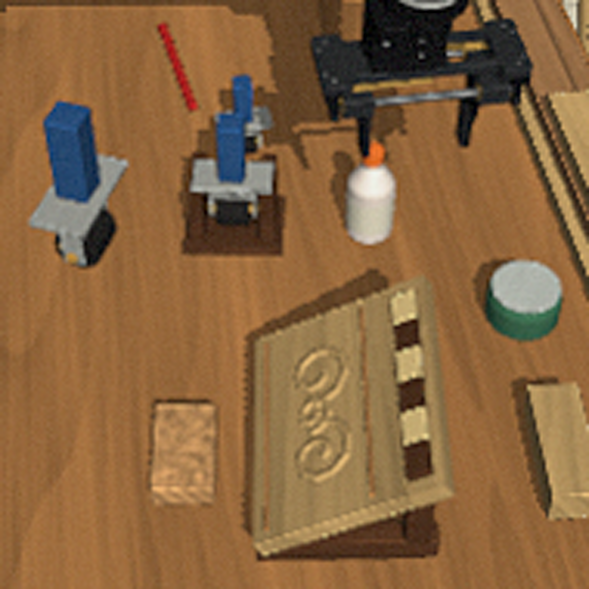

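```bash
cat > h.py <<'E'
import cv2,numpy as np
from cell import *
def ray(uv,p):
    K=p["camera_matrix"];k=p["k1"]
    d=np.array([(uv[0]-K[0,2])/K[0,0],(uv[1]-K[1,2])/K[1,1]]);s=d.copy()
    for _ in range(20): s=d/(1+k*(s@s))
    R=np.array(p["R"]);t=np.array(p["t"])
    v=R.T@np.array([s[0],s[1],1.]);return -R.T@t,v/np.linalg.norm(v)
def plane(uv,p,z):
    c,v=ray(uv,p);return c+v*(z-c[2])/v[2]
def tri(a,pa,b,pb):
    c1,v1=ray(a,pa);c2,v2=ray(b,pb)
    s=np.linalg.lstsq(np.c_[v1,-v2],c2-c1,rcond=None)[0]
    x,y=c1+v1*s[0],c2+v2*s[1];return (x+y)/2,np.linalg.norm(x-y)
def proj(X,p):
    x=np.array(p["R"])@X+p["t"];s=x[:2]/x[2];s=s*(1+p["k1"]*(s@s))
    K=p["camera_matrix"];return np.array([K[0,0]*s[0]+K[0,2],K[1,1]*s[1]+K[1,2]])
def blobs(im,lo,hi,amin=40):
    m=cv2.inRange(cv2.cvtColor(im,cv2.COLOR_BGR2HSV),lo,hi)
    n,l,st,c=cv2.connectedComponentsWithStats(m)
    return [(st[i,4],c[i].round(1),st[i,:4]) for i in range(1,n) if st[i,4]>amin],l
E
python3 - <<'E'
from h import *
P={n:camera_params(n) for n in("scene","side","wrist")}
B={}
for n in("scene","side"):
    B[n]=[b for b in blobs(cv2.imread(f"pics/{n}0.png"),(105,120,50),(125,255,255))[0]]
    print(n,B[n])
def T(a,b):
    x,e=tri(a,P["scene"],b,P["side"]);print(x.round(4),round(e,4))
for a in B["scene"]:
    for b in B["side"]:
        x,e=tri(a[1],P["scene"],b[1],P["side"])
        if e<.01: print(a[1],b[1],x.round(4),round(e,4))
# glue cap (orange)
T((290.5,247),(301,180))
# strip row side px -> guess from zoom
for z in (.135,.14):
  for u in ((403,291),(419,477)):
    print(plane((180+u[0]/3.1,130+u[1]/3.1),P["side"],z).round(4))
E
```

```text
scene [(np.int32(110), array([416.5,   1.8]), array([400,   0,  28,   6], dtype=int32)), (np.int32(1314), array([406. , 101.6]), array([381,  84,  50,  37], dtype=int32)), (np.int32(607), array([397.3, 198.2]), array([388, 179,  20,  40], dtype=int32)), (np.int32(337), array([348. , 230.3]), array([342, 216,  13,  30], dtype=int32)), (np.int32(210), array([369.8, 274.8]), array([365, 264,  11,  23], dtype=int32))]
side [(np.int32(246), array([255.2, 172.8]), array([250, 155,  11,  34], dtype=int32)), (np.int32(400), array([202.6, 178.3]), array([194, 163,  18,  32], dtype=int32))]
[397.3 198.2] [202.6 178.3] [0.3216 0.1206 0.1502] 0.0016
[348.  230.3] [255.2 172.8] [0.4931 0.1439 0.1295] 0.0035
[369.8 274.8] [255.2 172.8] [0.4961 0.2321 0.0544] 0.0077
[0.6367 0.1081 0.1122] 0.0042
[ 0.623  -0.1066  0.135 ]
[ 0.594  -0.3133  0.135 ]
[ 0.6219 -0.1109  0.14  ]
[ 0.593  -0.3165  0.14  ]
```

```bash
python3 - <<'E'
from h import *
P=camera_params("scene")
for u,z in (((371,292),.235),((363,340),.09),((362,390),.0)): print(plane(u,P,z).round(3))
E
python3 -m handwheel '[[0.087,0.05,-0.05,-0.06,0.15],[0.087,0.1,-0.1,-0.06,0.3],[0.087,0.12,-0.17,-0.06,0.45],[0.087,0.12,-0.17,-0.06,0.6],[0.087,0.12,-0.17,-0.06,0.75],[0.087,0.12,-0.17,-0.06,0.9],[0.087,0.12,-0.17,-0.06,1.05],[0.087,0.12,-0.17,-0.06,1.2],[0.087,0.12,-0.17,-0.06,1.35],[0.087,0.12,-0.17,-0.06,1.5],[0.087,0.12,-0.17,-0.06,1.57],[0.087,0.12,-0.17,-0.06,1.57],[0.087,0.12,-0.17,-0.06,1.57]]'
python3 - <<'E'
from h import *
o=get_obs();print(o["tool_pos"],o["tool_rot"],o["qpos"])
for n in ["scene","side","wrist"]: cv2.imwrite(f"pics/{n}1.png",read_camera(n))
E
```

```text
[0.663 0.417 0.235]
[0.651 0.401 0.09 ]
[0.675 0.441 0.   ]
time_s: 1.45
tool_pos: [0.4799, 0.1199, 0.2824]
tool_rot: [180.0, 0.0, 0.2]
force: [-1.3, -1.0, 0.2]
grip_width: 0.0869
[0.47986678 0.11992048 0.28238667] [1.79990368e+02 1.60041412e-02 1.51740689e-01] [  -9.243838     -1.56097651   -7.68453778   98.94739322   -0.20580876
   82.6177217  -106.74730661]
```

View pics/wrist1.png

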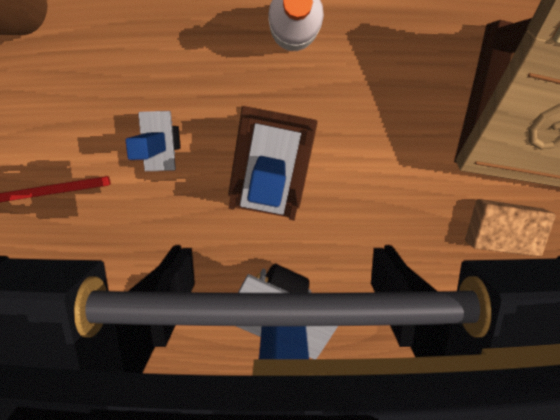

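View pics/scene1.png

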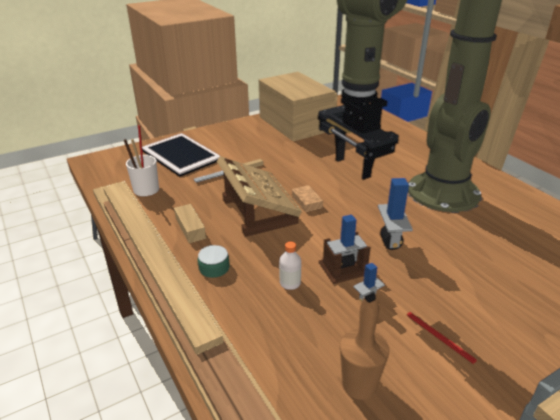

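View pics/side1.png

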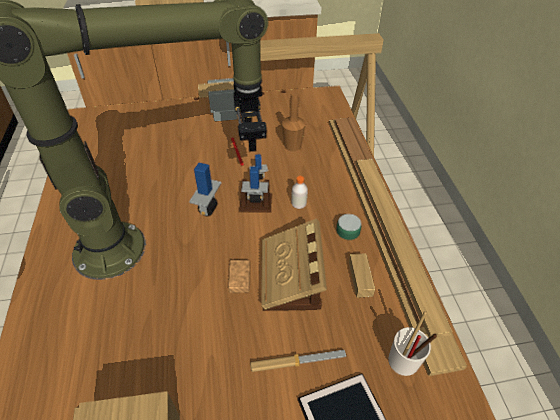

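```bash
python3 - <<'E'
import cv2
a=cv2.imread("pics/wrist1.png");b=cv2.imread("pics/side1.png");c=cv2.imread("pics/scene1.png")
cv2.imwrite("pics/z1.png",cv2.resize(a[95:230,215:335],None,fx=4.4,fy=4.4,interpolation=cv2.INTER_CUBIC))
cv2.imwrite("pics/z2.png",cv2.resize(b[210:320,250:340],None,fx=5.4,fy=5.4,interpolation=cv2.INTER_CUBIC))
cv2.imwrite("pics/z3.png",cv2.resize(c[150:235,210:310],None,fx=7,fy=7,interpolation=cv2.INTER_CUBIC))
E
```

```text
(no output)
```

View pics/z1.png

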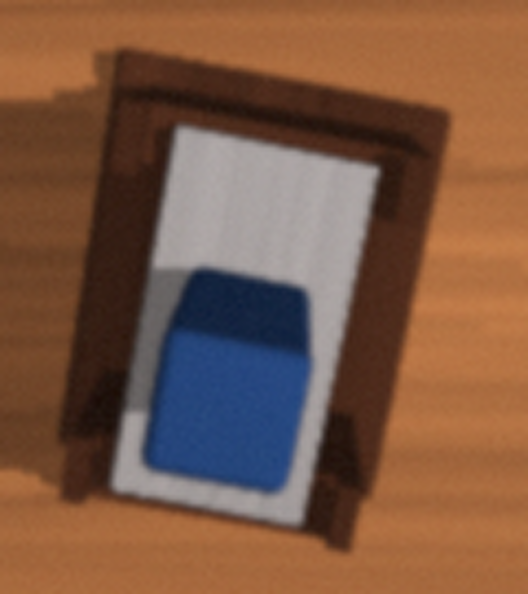

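View pics/z2.png

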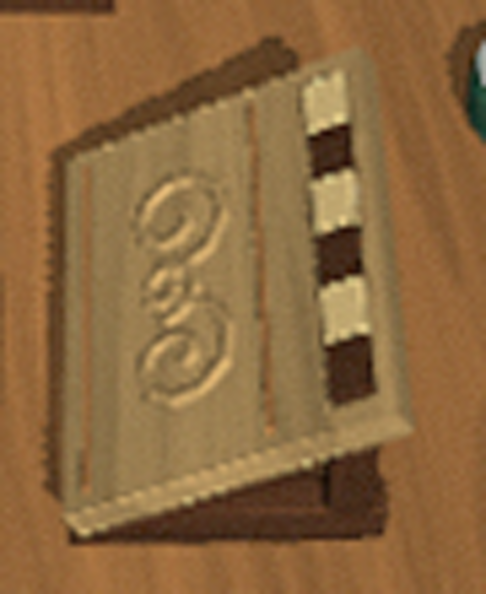

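View pics/z3.png

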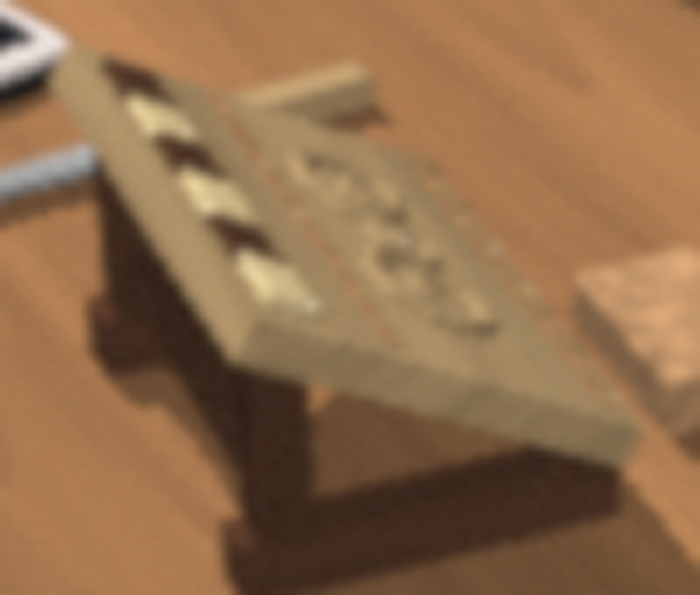

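```bash
python3 - <<'E'
from h import *
P={n:camera_params(n) for n in("scene","side","wrist")}
W=lambda u:(215+u[0]/4.4,95+u[1]/4.4)
S=lambda u:(250+u[0]/5.4,210+u[1]/5.4)
C=lambda u:(210+u[0]/7,150+u[1]/7)
pl=np.array([plane(W(u),P["wrist"],.080) for u in((175,125),(380,165),(303,525),(112,490))])
ht=np.array([plane(W(u),P["wrist"],.158) for u in((175,330),(308,358),(285,493),(148,465))])
for q in(pl,ht):
    print(q.round(4).tolist(),q.mean(0).round(4),[round(float(np.linalg.norm(q[i]-q[i-3])),4) for i in range(4)])
    e=(q[0]+q[1]-q[2]-q[3]);f=q[0]+q[3]-q[1]-q[2];print(np.degrees(np.arctan2(e[1],e[0])),np.degrees(np.arctan2(-f[0],f[1])))
for n,s,c in (("+yend",(324,76),(288,305)),("-yend",(352,400),(128,68)),("c+ytop",(365,48),(258,318)),("c-ytop",(410,430),(75,45)),("c+ylow",(62,155),(637,430))):
    x,e=tri(S(s),P["side"],C(c),P["scene"]);print(n,x.round(4),round(e,4))
for s,z in (((324,76),.139),((352,400),.139),((365,48),.146),((410,430),.146)): print(plane(S(s),P["side"],z).round(4))
g=tri((348,230.3),P["scene"],(180+231/3.1,130+148/3.1),P["side"]);print(g)
E
```

```text
[[0.5338, 0.1456, 0.08], [0.525, 0.1002, 0.08], [0.4411, 0.1171, 0.08], [0.4496, 0.1619, 0.08]] [0.4874 0.1312 0.08  ] [0.0462, 0.0857, 0.0457, 0.0857]
-11.186096128224506 -10.84881270725178
[[0.5029, 0.1405, 0.158], [0.4978, 0.1167, 0.158], [0.4724, 0.1208, 0.158], [0.4778, 0.146, 0.158]] [0.4877 0.131  0.158 ] [0.0244, 0.0257, 0.0257, 0.0257]
-10.753941481492047 -12.028536856162747
+yend [ 0.622  -0.1094  0.1375] 0.0006
-yend [ 0.592  -0.313   0.1349] 0.0042
c+ytop [ 0.6437 -0.0977  0.1447] 0.0066
c-ytop [ 0.6105 -0.3356  0.1402] 0.0131
c+ylow [ 0.4842 -0.0745  0.0529] 0.004
[ 0.6219 -0.1109  0.139 ]
[ 0.5931 -0.3165  0.139 ]
[ 0.6464 -0.1004  0.146 ]
[ 0.6152 -0.3418  0.146 ]
(array([0.48701146, 0.1332697 , 0.11940668]), np.float64(0.0014010551733583713))
```

Measured roller grip is (0.4875, 0.131), with the axle yawed about -11°. The plate measures 46 × 86 mm, as given. The strip middle is about (0.608, -0.212), yawed -8°. Next I go down to the handle.

```bash
python3 -m handwheel '[[0.087,0.0075,-0.011,0,0.1],[0.087,0.0075,-0.011,0,0.195],[0.087,0.0075,-0.011,0.04,0.195],[0.087,0.0075,-0.011,0.08,0.195],[0.087,0.0075,-0.011,0.12,0.195],[0.087,0.0075,-0.011,0.16,0.195],[0.087,0.0075,-0.011,0.18,0.195],[0.087,0.0075,-0.011,0.18,0.195],[0.087,0.0075,-0.011,0.18,0.195]]'
python3 - <<'E'
from h import *
print(get_obs()["tool_pos"],get_obs()["tool_rot"]);
for n in ["scene","side","wrist"]: cv2.imwrite(f"pics/{n}2.png",read_camera(n))
E
```

```text
time_s: 2.5
tool_pos: [0.4879, 0.1311, 0.1032]
tool_rot: [-180.0, -0.0, -11.1]
force: [0.3, -1.0, 0.6]
grip_width: 0.0872
[0.48790652 0.1311028  0.1031607 ] [-1.79987602e+02 -2.34725673e-02 -1.11069231e+01]
```

View pics/wrist2.png

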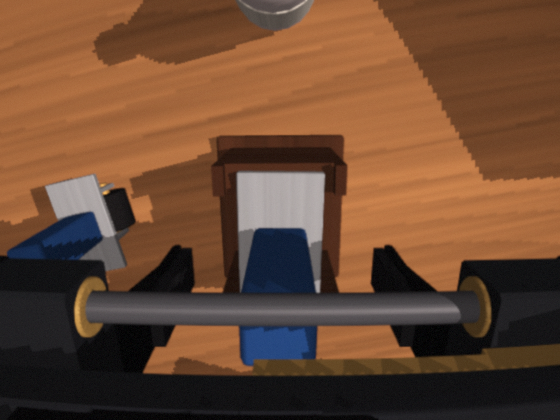

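View pics/scene2.png

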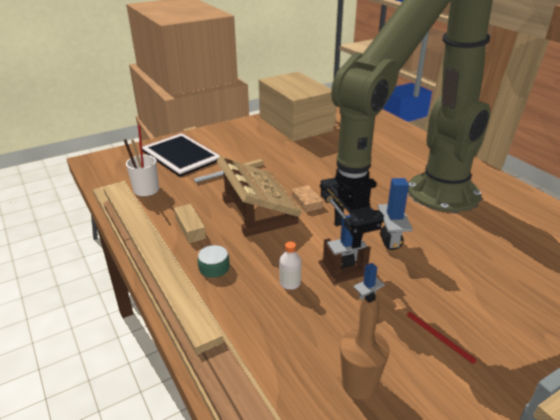

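```bash
python3 -m handwheel '[[0.02,0,0,0,0],[0.02,0,0,0,0],[0.02,0,0,0,0],[0.02,0,0,0,0],[0.02,0,0,0,0],[0.02,0,0,0,0],[0.02,0,0,0,0]]' 20
python3 -m handwheel '[[0.02,0,0,-0.01,0],[0.02,0,0,-0.02,0],[0.02,0,0,-0.033,0],[0.02,0,0,-0.033,0]]'
python3 - <<'E'
from h import *
print(get_obs()["tool_pos"],get_obs()["tool_rot"]);
for n in ["side","wrist"]: cv2.imwrite(f"pics/{n}3.png",read_camera(n))
a=cv2.imread("pics/side3.png")
cv2.imwrite("pics/z3s.png",cv2.resize(a[90:230,190:320],None,fx=4,fy=4,interpolation=cv2.INTER_CUBIC))
E
```

```text
time_s: 3.35
tool_pos: [0.4875, 0.131, 0.1025]
tool_rot: [180.0, -0.0, -11.1]
force: [-0.1, -0.7, -0.2]
grip_width: 0.0392
time_s: 3.75
tool_pos: [0.489, 0.1313, 0.1379]
tool_rot: [-179.9, -0.2, -11.1]
force: [1.3, 0.6, -3.0]
grip_width: 0.0278
[0.48897849 0.13132729 0.13794972] [-179.90594049   -0.21303081  -11.13343034]
```

View pics/z3s.png

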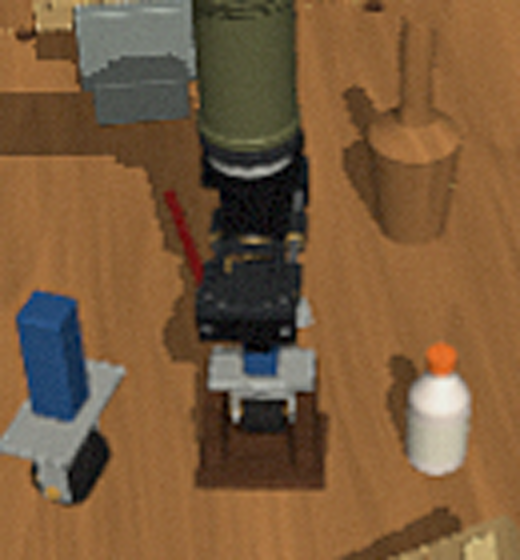

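View pics/wrist3.png

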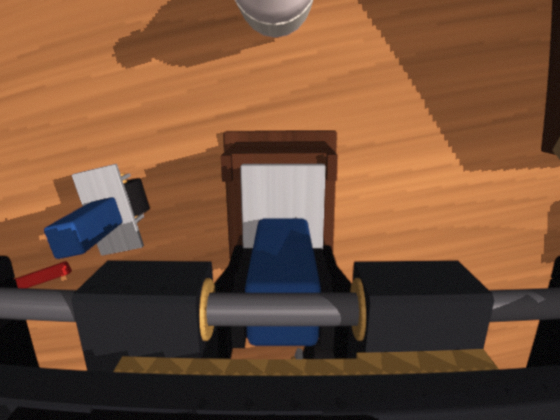

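```bash
python3 -m handwheel '[[0.02,-0.006,0,0,0],[0.02,-0.012,0,0,0],[0.02,-0.018,0,0,0],[0.02,-0.024,0,0,0],[0.02,-0.030,0,0,0],[0.02,-0.036,0,0,0]]' 20
python3 - <<'E'
from h import *
for n in ["side","wrist"]: cv2.imwrite(f"pics/{n}4.png",read_camera(n))
a=cv2.imread("pics/side4.png")
cv2.imwrite("pics/z4s.png",cv2.resize(a[90:230,190:320],None,fx=4,fy=4,interpolation=cv2.INTER_CUBIC))
E
```

```text
time_s: 4.45
tool_pos: [0.4545, 0.1374, 0.1371]
tool_rot: [-179.9, -0.4, -11.2]
force: [5.3, -2.7, 1.3]
grip_width: 0.0276
```

View pics/z4s.png

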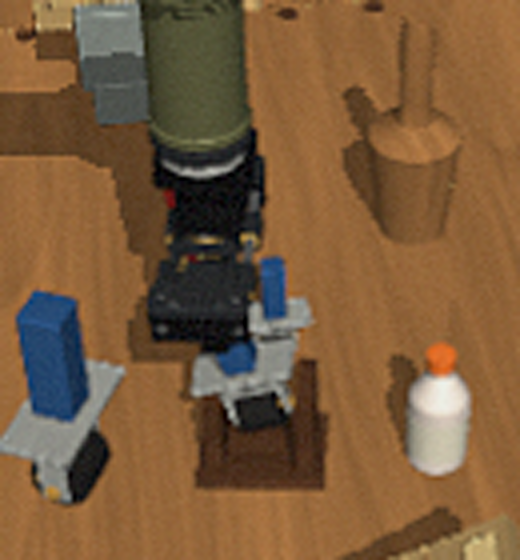

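View pics/wrist4.png

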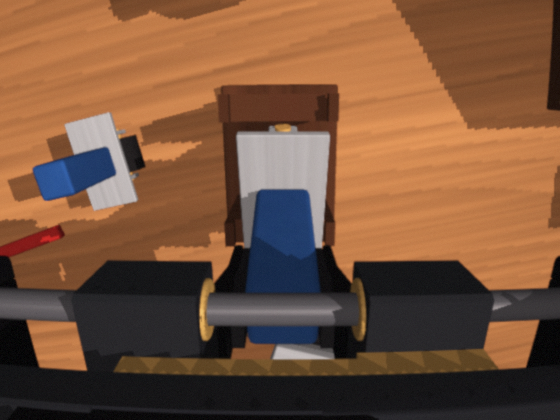

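The side view shows the roller pivoting in the grip as planned. Its plate slopes at about (245,370) in the zoomed picture. I'll continue.

```bash
python3 -m handwheel '[[0.02,-0.005,0,0,0],[0.02,-0.010,0,0,0],[0.02,-0.014,0,0,0],[0.02,-0.014,0,0,0]]' 20
python3 -m handwheel '[[0.02,0.005,0,-0.01,0],[0.02,0.01,0,-0.05,0],[0.02,0.01,0,-0.09,0],[0.02,0.01,0,-0.09,0],[0.02,0.01,0,-0.09,0]]' 50
python3 - <<'E'
from h import *
for n in ["scene","side","wrist"]: cv2.imwrite(f"pics/{n}5.png",read_camera(n))
a=cv2.imread("pics/side5.png")
cv2.imwrite("pics/z5s.png",cv2.resize(a[60:200,190:320],None,fx=4,fy=4,interpolation=cv2.INTER_CUBIC))
E
```

```text
time_s: 4.95
tool_pos: [0.4388, 0.1406, 0.1358]
tool_rot: [-180.0, -0.1, -11.1]
force: [3.9, -0.8, -0.3]
grip_width: 0.0279
time_s: 5.45
tool_pos: [0.4476, 0.1391, 0.2256]
tool_rot: [-180.0, 0.1, -11.1]
force: [0.1, -0.3, -4.8]
grip_width: 0.0278
```

View pics/z5s.png

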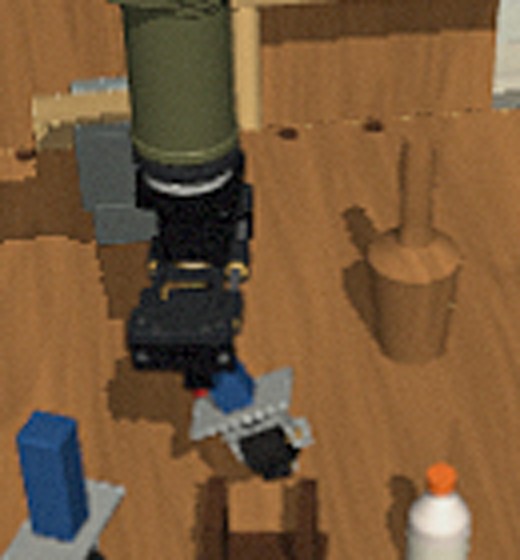

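View pics/wrist5.png

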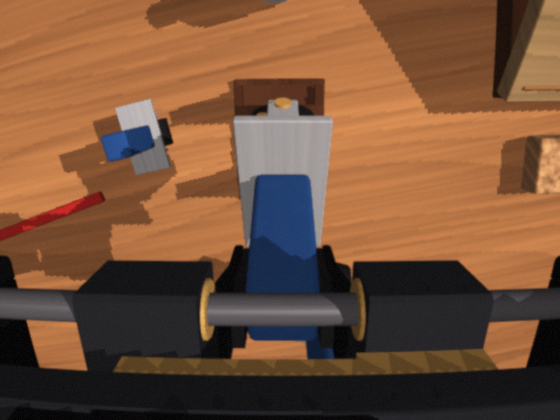

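View pics/scene5.png

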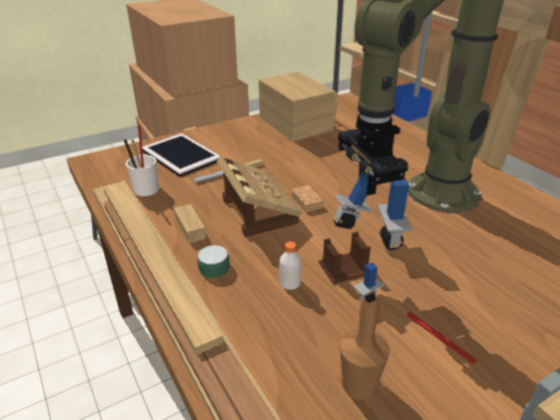

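```bash
cat >> h.py <<'E'
def tcp():
    from scipy.spatial.transform import Rotation as Ro
    o=get_obs();return o["tool_pos"],Ro.from_euler("xyz",o["tool_rot"],degrees=True).as_matrix()
E
python3 - <<'E'
from h import *
p0,R=tcp();P=camera_params("wrist")
im=cv2.imread("pics/wrist5.png")
cv2.imwrite("pics/z5w.png",cv2.resize(im[80:260,210:350],None,fx=3.3,fy=3.3,interpolation=cv2.INTER_CUBIC))
def intool(uv): c,v=ray(uv,P);return R.T@(c-p0),R.T@v
for a,b in (((235.5,117.5),(331.5,117.5)),):
    ca,va=intool(a);cb,vb=intool(b)
    # scale s so that separation 46
    s=.046/np.linalg.norm(va/va[2]-vb/vb[2])
    A=ca+va/va[2]*s;B=cb+vb/vb[2]*s;M=(A+B)/2;print(A,B,M)
    x,z=M[0],-(M[2]+.0187) # up, rel. grasp
    print(x,z)
    h=np.sqrt(x*x+z*z-.043**2);phi=np.arctan2(z,x)-np.arctan2(-h,.043);print("h",h,np.degrees(phi))
E
```

```text
[ 0.06934364 -0.02129509  0.018648  ] [0.06932971 0.0247049  0.018648  ] [0.06933668 0.00170491 0.018648  ]
0.06933667773538951 -0.0373479986768362
h 0.06598066295928087 28.59847145872937
```

View pics/z5w.png

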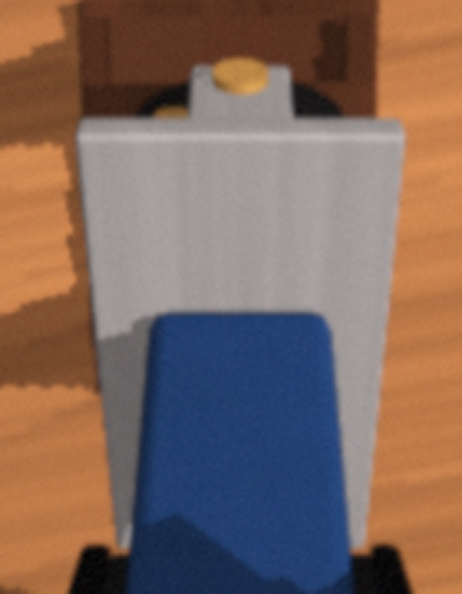

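```bash
python3 - <<'E'
from h import *
p0,R=tcp();P=camera_params("wrist")
for i in (2,3):
    im=cv2.imread(f"pics/wrist{i}.png");cv2.imwrite(f"pics/z{i}w.png",cv2.resize(im[120:280,210:350],None,fx=3.3,fy=3.3,interpolation=cv2.INTER_CUBIC))
def intool(uv): c,v=ray(uv,P);return R.T@(c-p0),R.T@v
print(intool((282,206)))
for n,a,b in (("2",(237,172),(324,172)),("3",(241,164.5),(325,164.5)),("4",(237,132),(329,132)),("5",(235.3,121),(331.8,121))):
    ca,va=intool(a);cb,vb=intool(b)
    s=.046/np.linalg.norm(va/va[2]-vb/vb[2])
    M=(ca+va/va[2]*s+cb+vb/vb[2]*s)/2
    x,z=M[0],-(M[2]+.0187)
    h=np.sqrt(x*x+z*z-.043**2);phi=np.arctan2(z,x)-np.arctan2(-h,.043);print(n,M,"h",h,np.degrees(phi))
E
```

```text
(array([ 0.07858636,  0.00098378, -0.16120784]), array([-2.85074376e-01, -1.55199270e-04,  9.58505387e-01]))
2 [0.04048443 0.00017116 0.02996564] h 0.046457874112305085 -3.0296988748018303
3 [0.04307687 0.00151702 0.0379056 ] h 0.056664020611483484 0.07777181146312612
4 [0.06189081 0.00148092 0.02471911] h 0.062182727066320526 20.284401293477487
5 [0.06776472 0.00172414 0.01730991] h 0.06355919314531125 27.934285011536765
```

View pics/z3w.png

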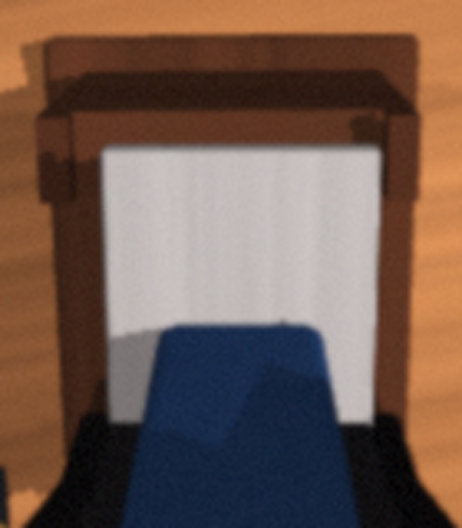

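View pics/z2w.png

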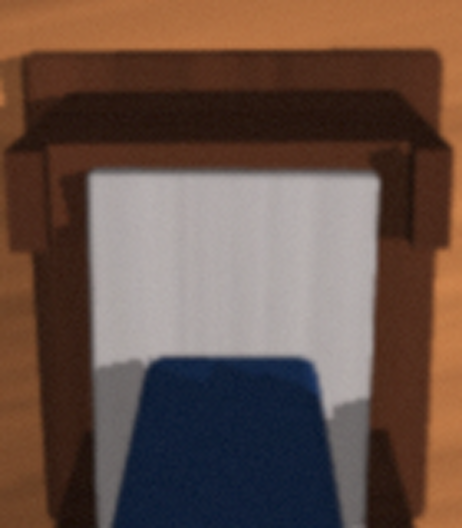

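```bash
python3 - <<'E'
from h import *
im=cv2.imread("pics/scene5.png")
cv2.imwrite("pics/z5c.png",cv2.resize(im[165:240,315:385],None,fx=8,fy=8,interpolation=cv2.INTER_CUBIC))
im=cv2.imread("pics/side5.png")
cv2.imwrite("pics/z5s2.png",cv2.resize(im[145:185,225:275],None,fx=12,fy=12,interpolation=cv2.INTER_CUBIC))
E
```

```text
(no output)
```

View pics/z5c.png

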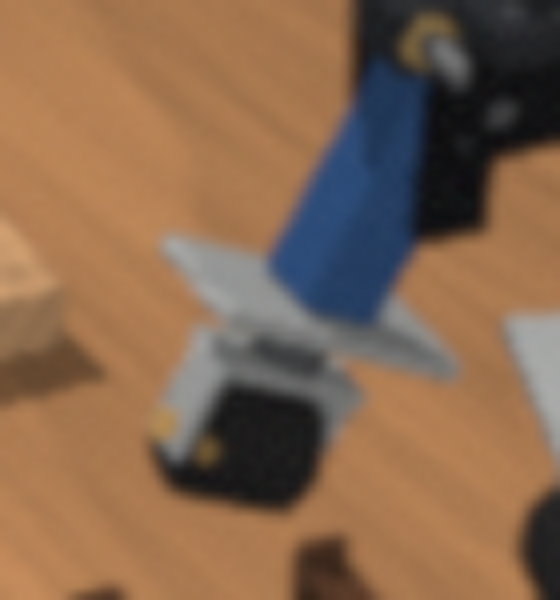

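View pics/z5s2.png

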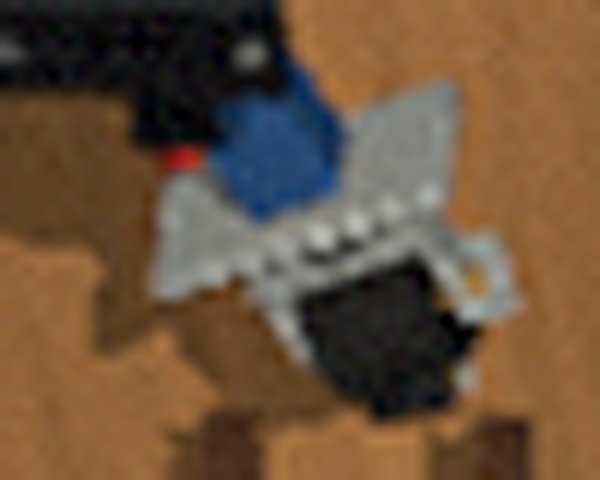

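```bash
python3 - <<'E'
from h import *
P={n:camera_params(n) for n in("scene","side")}
p0,R=tcp();print(p0)
S=lambda u:(225+u[0]/12,145+u[1]/12)
C=lambda u:(315+u[0]/8,165+u[1]/8)
for n,s,c in (("+x+y",(455,88),(222,312)),("+x-y",(440,190),(170,240)),("-x+y",(175,180),(455,372))):
    x,e=tri(S(s),P["side"],C(c),P["scene"]);t=R.T@(x-p0);print(n,x.round(4),round(e,4),"tool",t.round(4))
    X,z=t[0],-(t[2]+.0187);print(np.degrees(np.arctan2(z,X)),np.hypot(X,z))
E
```

```text
[0.44654317 0.13839834 0.22341384]
+x+y [0.5186 0.1446 0.2133] 0.0007 tool [ 0.0695 -0.02    0.0098]
-22.286666197381134 0.07513821521034657
+x-y [0.5089 0.1054 0.2126] 0.002 tool [0.0676 0.0204 0.0105]
-23.380965728913544 0.07365018318169839
-x+y [0.444  0.1624 0.1764] 0.0011 tool [-0.0069 -0.0231  0.047 ]
-96.01500164453225 0.06601810679796233
```

The plate triangulates to 26–33° of tilt. The pads sit about 17 mm above the handle centre, so the wheel bottom is about 126 mm below the grasp point. Next I move to hover over slip 6.

```bash
python3 -m handwheel '[[0.02,0,0,-0.03,0],[0.02,0.02,0.03,-0.045,0],[0.02,0.04,0.065,-0.045,0],[0.02,0.06,0.1,-0.045,-0.02],[0.02,0.08,0.135,-0.045,-0.054],[0.02,0.1,0.17,-0.045,-0.054],[0.02,0.125,0.205,-0.045,-0.054],[0.02,0.145,0.233,-0.04,-0.054],[0.02,0.145,0.233,-0.03,-0.054],[0.02,0.145,0.233,-0.027,-0.054],[0.02,0.145,0.233,-0.027,-0.054]]' 50
python3 - <<'E'
from h import *
print(tcp()[0])
for n in ["scene","side","wrist"]: cv2.imwrite(f"pics/{n}6.png",read_camera(n))
a=cv2.imread("pics/side6.png")
cv2.imwrite("pics/z6s.png",cv2.resize(a[140:330,230:360],None,fx=3.1,fy=3.1,interpolation=cv2.INTER_CUBIC))
a=cv2.imread("pics/scene6.png")
cv2.imwrite("pics/z6c.png",cv2.resize(a[110:245,200:330],None,fx=4.4,fy=4.4,interpolation=cv2.INTER_CUBIC))
E
```

```text
time_s: 6.7
tool_pos: [0.5444, -0.1162, 0.2506]
tool_rot: [-179.9, 0.2, -7.9]
force: [-0.1, 0.8, -3.8]
grip_width: 0.0279
[ 0.54441875 -0.11622105  0.25055353]
```

View pics/z6s.png

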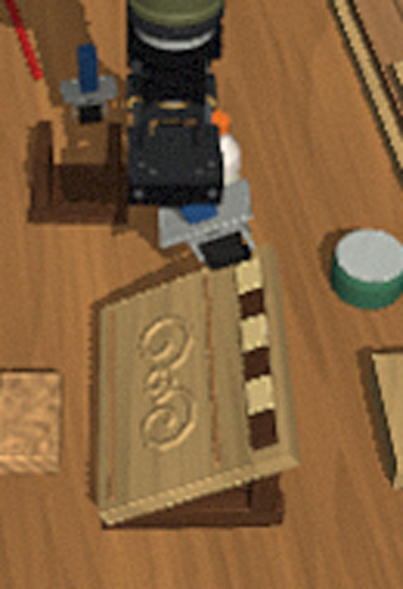

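View pics/z6c.png

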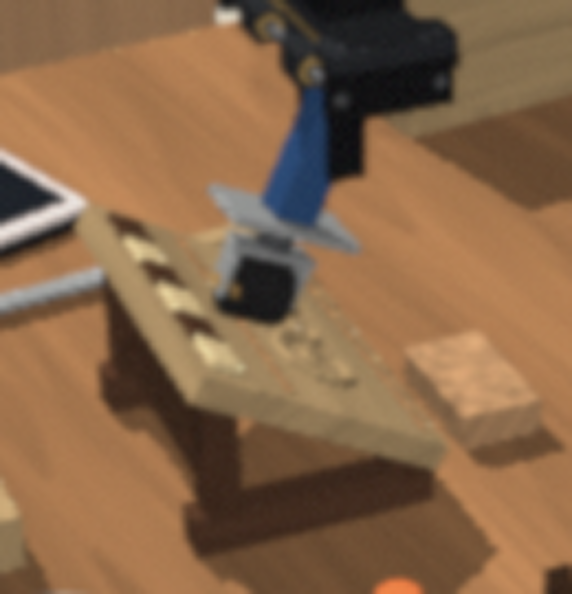

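View pics/wrist6.png

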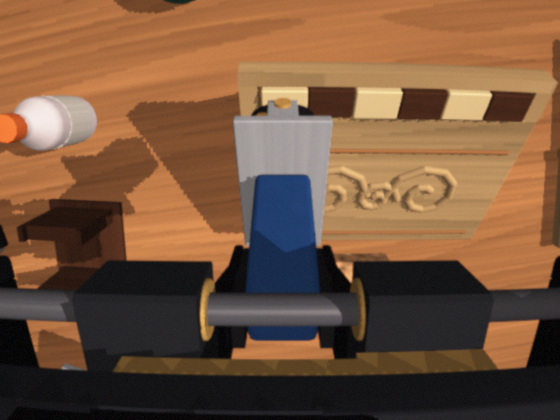

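```bash
python3 - <<'E'
from h import *
im=cv2.imread("pics/wrist6.png")
cv2.imwrite("pics/z6w.png",cv2.resize(im[50:140,225:560],None,fx=2.38,fy=2.38,interpolation=cv2.INTER_CUBIC))
E
```

```text
(no output)
```

View pics/z6w.png

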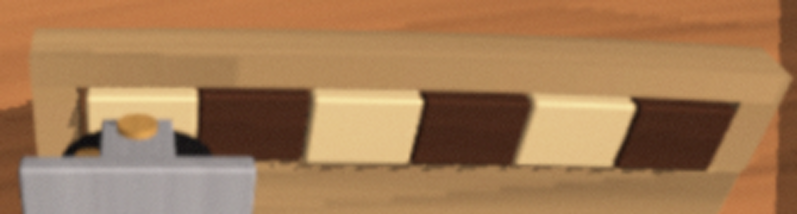

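```bash
python3 - <<'E'
from h import *
P=camera_params("wrist")
W=lambda u:(225+u[0]/2.38,50+u[1]/2.38)
q=[plane(W(u),P,z) for u,z in (((90,93),.143),((738,102),.143),((305,163),.1316),((710,170),.1316),((80,88),.1395),((738,101),.1395))]
for a in q: print(a.round(4))
for i in (0,2,4):
    d=q[i]-q[i+1];print(np.degrees(np.arctan2(-d[0],d[1])),np.linalg.norm(d))
E
```

```text
[ 0.6308 -0.1156  0.143 ]
[ 0.6045 -0.3162  0.143 ]
[ 0.6008 -0.1793  0.1316]
[ 0.5826 -0.3143  0.1316]
[ 0.6328 -0.1127  0.1395]
[ 0.6046 -0.3186  0.1395]
-7.481635232638165 0.20229578739086682
-7.692687519774533 0.13622275403545284
-7.808990658300682 0.2078521180822429
```

```bash
python3 -m handwheel '[[0.02,0.005,0.0,0.0087,0],[0.02,0.01,0.0,0.0173,0],[0.02,0.01,0.0,0.0173,0],[0.02,0.01,0.0,0.0173,0]]' 50
python3 - <<'E'
from h import *
print(get_obs()["force"],tcp()[0])
for n in ["scene","side","wrist"]: cv2.imwrite(f"pics/{n}7.png",read_camera(n))
a=cv2.imread("pics/side7.png")
cv2.imwrite("pics/z7s.png",cv2.resize(a[190:300,260:350],None,fx=5,fy=5,interpolation=cv2.INTER_CUBIC))
a=cv2.imread("pics/scene7.png")
cv2.imwrite("pics/z7c.png",cv2.resize(a[145:220,210:310],None,fx=7,fy=7,interpolation=cv2.INTER_CUBIC))
E
```

```text
time_s: 7.25
tool_pos: [0.5553, -0.1192, 0.2346]
tool_rot: [180.0, 0.1, -8.0]
force: [-0.1, -0.0, -3.7]
grip_width: 0.0276
[-0.10985128 -0.00506661 -3.72173219] [ 0.55526034 -0.11915774  0.23461659]
```

View pics/z7s.png

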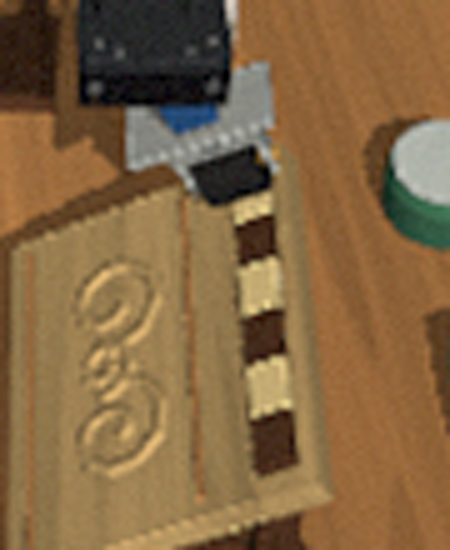

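View pics/z7c.png

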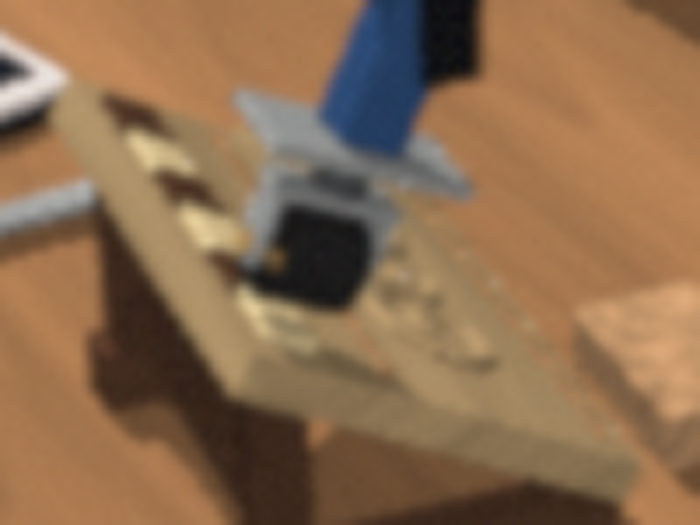

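```bash
python3 - <<'E'
from h import *
import numpy as np
a=cv2.imread("pics/side7.png")
cv2.imwrite("pics/z7s2.png",cv2.resize(a[200:235,280:325],None,fx=14,fy=14,interpolation=cv2.INTER_CUBIC))
a=cv2.imread("pics/scene7.png")
cv2.imwrite("pics/z7c2.png",cv2.resize(a[160:200,235:280],None,fx=13,fy=13,interpolation=cv2.INTER_CUBIC))
E
```

```text
(no output)
```

View pics/z7s2.png

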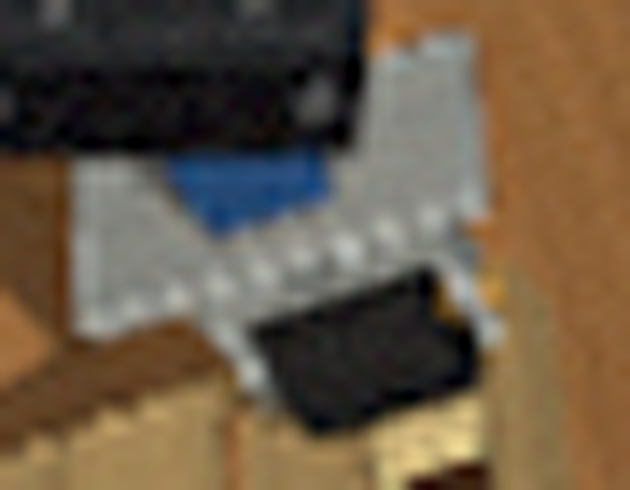

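View pics/z7c2.png

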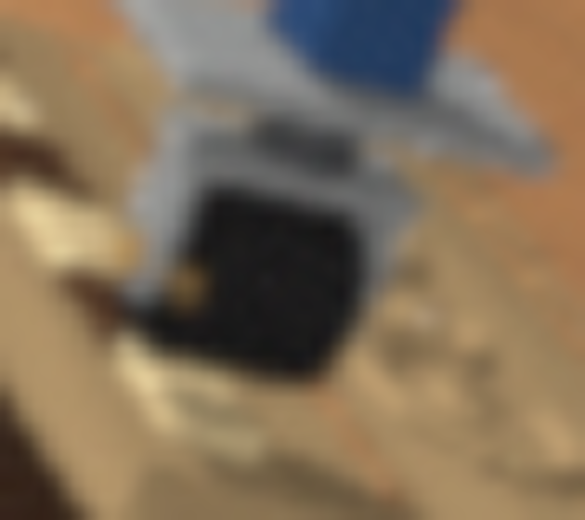

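```bash
python3 - <<'E'
from h import *
P={n:camera_params(n) for n in("scene","side")}
p0,R=tcp()
S=lambda u:(280+u[0]/14,200+u[1]/14)
C=lambda u:(235+u[0]/13,160+u[1]/13)
for n,s,c in (("out",(490,285),(125,245)),("in",(447,300),(188,285))):
    x,e=tri(S(s),P["side"],C(c),P["scene"]);t=R.T@(x-p0);print(n,x.round(4),round(e,4),"tool rel grasp",(t+[0,0,.0187]).round(4))
ps=np.radians(-7.8);n=np.array([-.5*np.cos(ps),-.5*np.sin(ps),.866]);xs=np.array([.866*np.cos(ps),.866*np.sin(ps),.5]);ys=np.array([-np.sin(ps),np.cos(ps),0])
mid=np.array([.609,-.2135,.1338])
for L in(120,126,132):
  for ph in(27,30,33):
    f=np.radians(ph);G=p0+[0,0,.0187]
    z=np.array([-np.sin(f)*np.cos(ps),-np.sin(f)*np.sin(ps),np.cos(f)]);x=np.array([np.cos(f)*np.cos(ps),np.cos(f)*np.sin(ps),np.sin(f)])
    wb=G-z*L/1000;d=wb-mid;cap=wb+.02*z+.027*x;tc=R.T@(cap-G)
    inn=wb+.02*z+.018*x
    print(L,ph,"strip xyz",(1000*np.array([d@xs,d@ys,d@n])).round(1),"cap",tc.round(4),proj(cap,P["side"]).round(1),proj(cap,P["scene"]).round(1))
print("obs",S((490,285)),C((125,245)))
E
```

```text
out [ 0.6296 -0.1294  0.1745] 0.0017 tool rel grasp [ 0.0747 -0.0005  0.0798]
in [ 0.6209 -0.1232  0.1653] 0.0051 tool rel grasp [ 0.0652 -0.0054  0.089 ]
120 27 strip xyz [-3.  86.  17.3] cap [ 0.0694 -0.0003  0.0769] [312.9 219.7] [246.1 177.5]
120 30 strip xyz [ 3.3 86.  17.2] cap [ 0.0733 -0.0003  0.0731] [314.4 218.8] [244.6 176.6]
120 33 strip xyz [ 9.6 86.  17.3] cap [ 0.0771 -0.0003  0.0692] [315.8 217.8] [243.2 175.5]
126 27 strip xyz [-3.3 86.  11.3] cap [ 0.0721 -0.0003  0.0822] [313.8 220.9] [245.2 179.5]
126 30 strip xyz [ 3.3 86.  11.2] cap [ 0.0763 -0.0003  0.0783] [315.3 220. ] [243.6 178.5]
126 33 strip xyz [ 9.9 86.  11.3] cap [ 0.0803 -0.0003  0.0742] [316.9 219. ] [242.1 177.5]
132 27 strip xyz [-3.6 86.   5.3] cap [ 0.0749 -0.0003  0.0876] [314.6 222.2] [244.3 181.4]
132 30 strip xyz [ 3.3 86.   5.2] cap [ 0.0793 -0.0003  0.0835] [316.3 221.2] [242.6 180.5]
132 33 strip xyz [10.2 86.   5.3] cap [ 0.0836 -0.0004  0.0793] [317.9 220.2] [241.  179.4]
obs (315.0, 220.35714285714286) (244.6153846153846, 178.84615384615384)
```

```bash
python3 -m handwheel '[[0.02,0.002,0.0,0.004,0],[0.02,0.0035,0.0,0.007,0],[0.02,0.0035,0.0,0.007,0]]' 55
python3 -m handwheel '[[0.02,0.0015,0.0,0.0026,0],[0.02,0.0015,0.0,0.0026,0]]'
python3 -m handwheel '[[0.02,0.0015,0.0,0.0026,0],[0.02,0.0015,0.0,0.0026,0]]'
python3 -m handwheel '[[0.02,0.0015,0.0,0.0026,0],[0.02,0.0015,0.0,0.0026,0]]'
```

```text
time_s: 7.7
tool_pos: [0.5594, -0.1199, 0.2285]
tool_rot: [180.0, -0.1, -8.0]
force: [-0.3, 0.0, -1.7]
grip_width: 0.0275
time_s: 7.9
tool_pos: [0.5607, -0.1201, 0.2261]
tool_rot: [180.0, -0.0, -8.0]
force: [-0.9, 0.5, 2.3]
grip_width: 0.0277
time_s: 8.1
tool_pos: [0.562, -0.1203, 0.2235]
tool_rot: [180.0, -0.0, -8.0]
force: [-3.3, 0.2, 5.2]
grip_width: 0.0274
time_s: 8.3
tool_pos: [0.5632, -0.1205, 0.2211]
tool_rot: [180.0, 0.0, -8.0]
force: [-4.4, 0.5, 6.1]
grip_width: 0.0276
```

```bash
python3 -m handwheel '[[0.02,0,-0.005,0.0,0],[0.02,0,-0.010,0.0,0],[0.02,0,-0.005,0.0,0],[0.02,0,0.003,0,0],[0.02,0,0.012,0,0],[0.02,0,0.021,0,0],[0.02,0,0.030,0,0],[0.02,0,0.03,0,0]]' 55
python3 - <<'E'
from h import *
for n in ["scene","side","wrist"]: cv2.imwrite(f"pics/{n}8.png",read_camera(n))
a=cv2.imread("pics/side8.png")
cv2.imwrite("pics/z8s.png",cv2.resize(a[190:300,260:350],None,fx=5,fy=5,interpolation=cv2.INTER_CUBIC))
a=cv2.imread("pics/scene8.png")
cv2.imwrite("pics/z8c.png",cv2.resize(a[145:220,210:310],None,fx=7,fy=7,interpolation=cv2.INTER_CUBIC))
E
```

```text
time_s: 9.1
tool_pos: [0.5588, -0.152, 0.2215]
tool_rot: [179.9, -0.0, -8.2]
force: [-4.8, 1.1, 6.6]
grip_width: 0.0279
```

View pics/z8s.png

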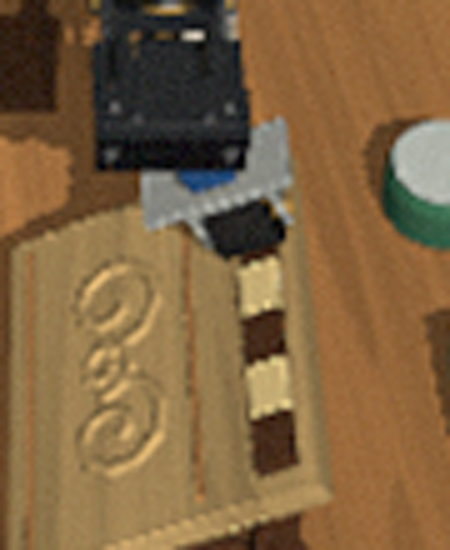

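View pics/z8c.png

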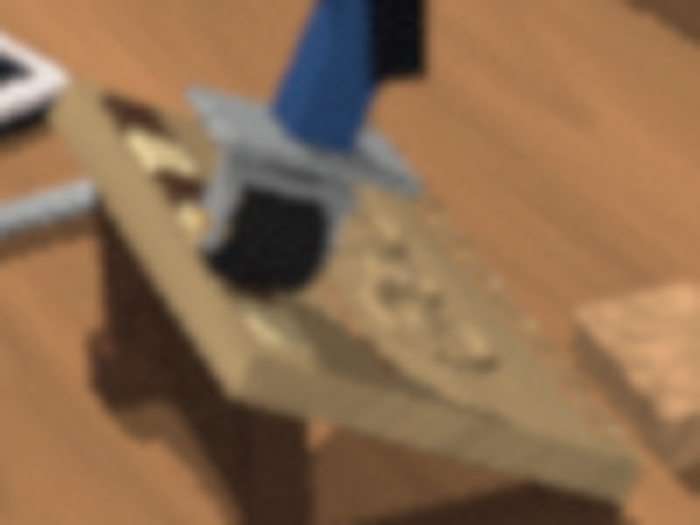

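View pics/wrist8.png

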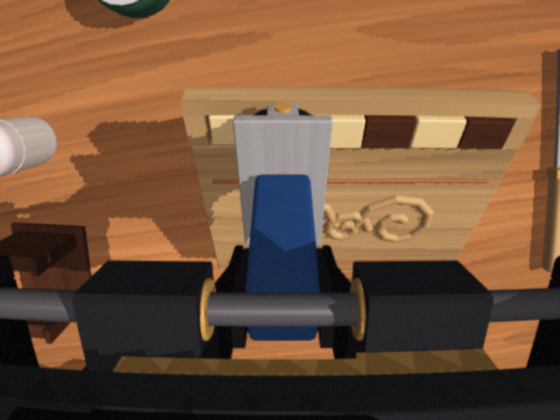

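```bash
python3 -m handwheel '[[0.02,0,0.01,0.0,0],[0.02,0,0.02,0.0,0],[0.02,0,0.03,0.0,0],[0.02,0,0.04,0,0],[0.02,0,0.05,0,0],[0.02,0,0.06,0,0],[0.02,0,0.07,0,0],[0.02,0,0.08,0,0],[0.02,0,0.08,0,0]]' 55
python3 -m handwheel '[[0.02,0,0.01,0.0,0],[0.02,0,0.02,0.0,0],[0.02,0,0.03,0.0,0],[0.02,0,0.04,0,0],[0.02,0,0.05,0,0],[0.02,0,0.06,0,0],[0.02,0,0.07,0,0],[0.02,0,0.074,0,0],[0.02,0,0.074,0,0]]' 55
python3 - <<'E'
from h import *
for n in ["scene","side","wrist"]: cv2.imwrite(f"pics/{n}9.png",read_camera(n))
a=cv2.imread("pics/side9.png")
cv2.imwrite("pics/z9s.png",cv2.resize(a[190:310,260:350],None,fx=5,fy=5,interpolation=cv2.INTER_CUBIC))
a=cv2.imread("pics/scene9.png")
cv2.imwrite("pics/z9c.png",cv2.resize(a[145:220,210:310],None,fx=7,fy=7,interpolation=cv2.INTER_CUBIC))
E
```

```text
time_s: 10.15
tool_pos: [0.548, -0.2305, 0.2217]
tool_rot: [180.0, -0.1, -8.1]
force: [-3.8, 2.0, 6.9]
grip_width: 0.0278
time_s: 11.05
tool_pos: [0.5374, -0.3047, 0.2218]
tool_rot: [179.9, -0.1, -8.2]
force: [-3.2, 0.1, 5.8]
grip_width: 0.0278
```

View pics/z9s.png

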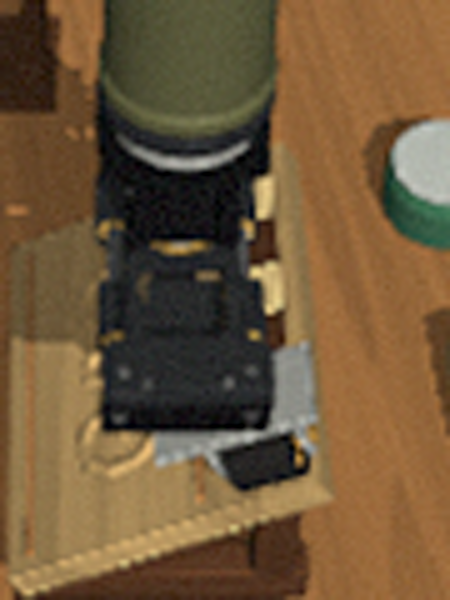

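View pics/z9c.png

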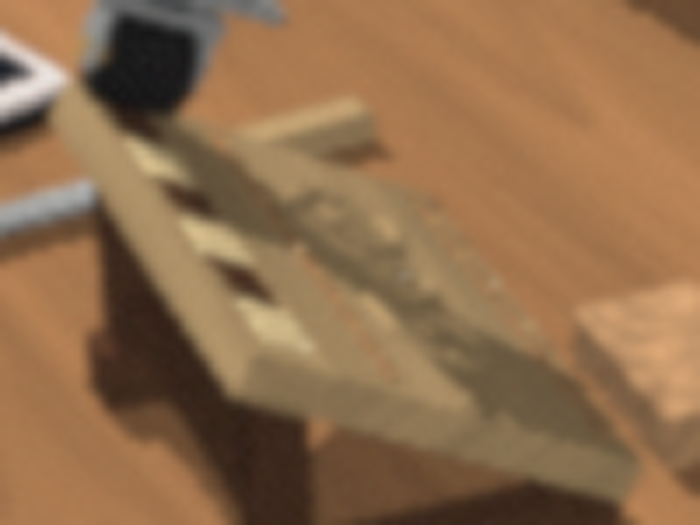

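View pics/wrist9.png

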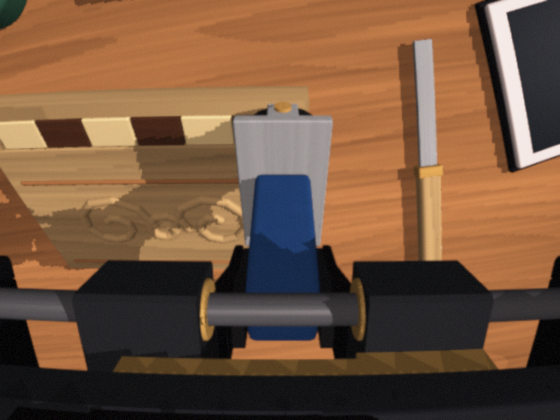

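The slips look flush in the scene view. A second pass back, pressed slightly harder, will make sure.

```bash
python3 -m handwheel '[[0.02,0.001,0.0,0.0017,0],[0.02,0.001,-0.01,0.0017,0],[0.02,0.001,-0.02,0.0017,0],[0.02,0.001,-0.03,0.0017,0],[0.02,0.001,-0.04,0.0017,0],[0.02,0.001,-0.05,0.0017,0],[0.02,0.001,-0.06,0.0017,0],[0.02,0.001,-0.07,0.0017,0],[0.02,0.001,-0.08,0.0017,0],[0.02,0.001,-0.09,0.0017,0],[0.02,0.001,-0.1,0.0017,0],[0.02,0.001,-0.11,0.0017,0],[0.02,0.001,-0.12,0.0017,0],[0.02,0.001,-0.13,0.0017,0],[0.02,0.001,-0.14,0.0017,0],[0.02,0.001,-0.15,0.0017,0],[0.02,0.001,-0.16,0.0017,0],[0.02,0.001,-0.17,0.0017,0],[0.02,0.001,-0.18,0.0017,0],[0.02,0.001,-0.188,0.0017,0]]' 55
python3 -m handwheel '[[0.02,0,0,0,0],[0.02,-0.005,0.0,-0.0087,0],[0.02,-0.01,0.0,-0.03,0],[0.02,-0.04,0.0,-0.05,0],[0.02,-0.08,0.0,-0.05,0],[0.02,-0.08,0.0,-0.05,0]]' 55
python3 - <<'E'
from h import *
for n in ["scene","side","wrist"]: cv2.imwrite(f"pics/{n}10.png",read_camera(n))
a=cv2.imread("pics/side10.png")
cv2.imwrite("pics/z10s.png",cv2.resize(a[190:310,240:350],None,fx=5,fy=5,interpolation=cv2.INTER_CUBIC))
a=cv2.imread("pics/scene10.png")
cv2.imwrite("pics/z10c.png",cv2.resize(a[145:220,210:310],None,fx=7,fy=7,interpolation=cv2.INTER_CUBIC))
E
```

```text
time_s: 13.2
tool_pos: [0.5649, -0.1167, 0.2202]
tool_rot: [180.0, -0.1, -8.1]
force: [-5.0, -0.8, 7.4]
grip_width: 0.0276
time_s: 13.8
tool_pos: [0.4812, -0.1051, 0.2678]
tool_rot: [-180.0, 0.2, -8.1]
force: [0.6, -0.4, -4.4]
grip_width: 0.0271
```

View pics/z10s.png

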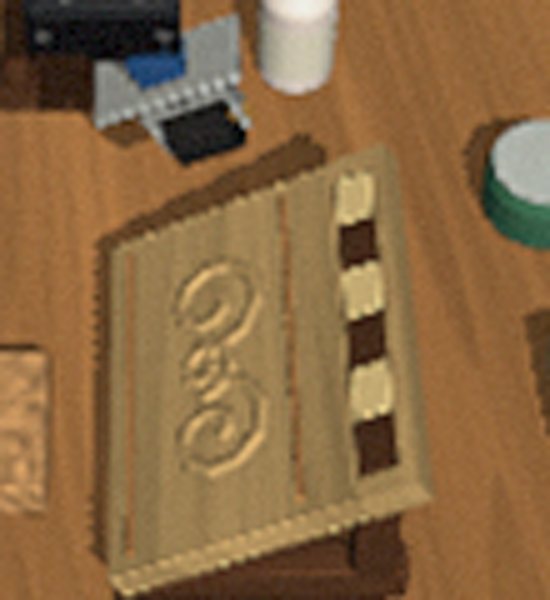

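View pics/z10c.png

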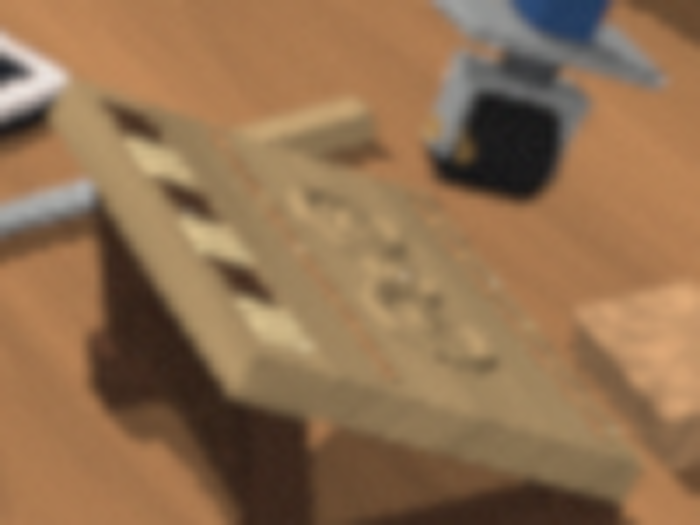

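View pics/wrist10.png

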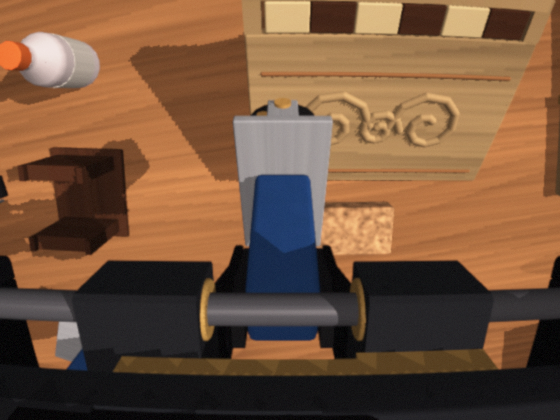

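All six slips look level with the face: no side edges show at scene zoom (120–300, 110–350), and the force held at about 12 N throughout. Now back above the rest.

```bash
python3 -m handwheel '[[0.02,-0.01,-0.03,0,0],[0.02,-0.02,-0.06,0,0],[0.02,-0.03,-0.1,0,0],[0.02,-0.045,-0.14,0,0.02],[0.02,-0.06,-0.18,0,0.052],[0.02,-0.072,-0.215,0,0.052],[0.02,-0.078,-0.237,0.0,0.052],[0.02,-0.078,-0.237,0.04,0.052],[0.02,-0.078,-0.237,0.06,0.052],[0.02,-0.078,-0.237,0.06,0.052]]' 55
python3 - <<'E'
from h import *
p,R=tcp();print(p)
for n in ["scene","side","wrist"]: cv2.imwrite(f"pics/{n}11.png",read_camera(n))
a=cv2.imread("pics/side11.png")
cv2.imwrite("pics/z11s.png",cv2.resize(a[120:230,190:310],None,fx=5,fy=5,interpolation=cv2.INTER_CUBIC))
a=cv2.imread("pics/scene11.png")
cv2.imwrite("pics/z11c.png",cv2.resize(a[180:290,310:400],None,fx=5,fy=5,interpolation=cv2.INTER_CUBIC))
E
```

```text
time_s: 14.95
tool_pos: [0.4398, 0.1398, 0.2049]
tool_rot: [179.8, 0.4, -11.0]
force: [-0.4, -0.5, -3.9]
grip_width: 0.0275
[0.43976377 0.13977809 0.20489523]
```

View pics/z11s.png

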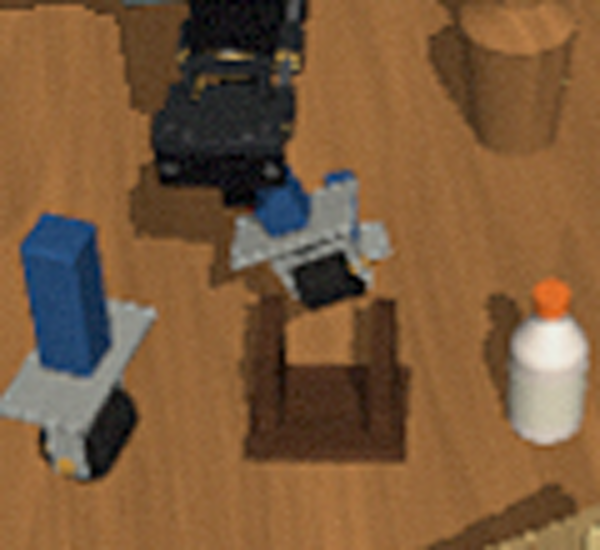

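View pics/z11c.png

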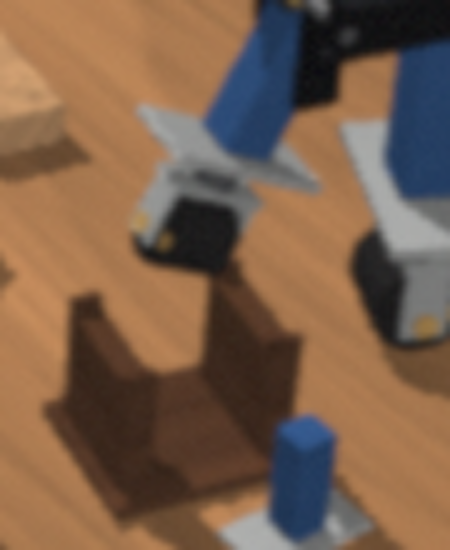

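View pics/wrist11.png

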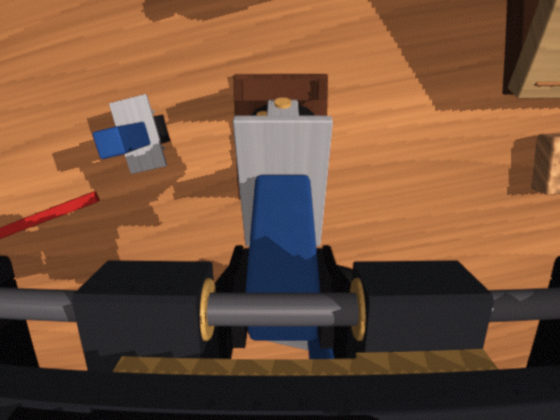

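```bash
python3 - <<'E'
from h import *
P={n:camera_params(n) for n in("scene","side","wrist")}
C=lambda u:(310+u[0]/5,180+u[1]/5);S=lambda u:(190+u[0]/5,120+u[1]/5)
for u in ((85,297),(150,375),(225,262),(295,335)): print(plane(C(u),P["scene"],.081).round(4))
print(np.mean([plane(C(u),P["scene"],.081) for u in ((85,297),(150,375),(225,262),(295,335))],0))
for u in ((265,300),(380,300)): print(plane(S(u),P["side"],.081).round(4))
p,R=tcp();ps=np.radians(-11)
G=p+[0,0,.0187];f=np.radians(29.5);z=np.array([-np.sin(f)*np.cos(ps),-np.sin(f)*np.sin(ps),np.cos(f)])
print("wheel bottom",G-.1265*z)
E
```

```text
[0.5202 0.0967 0.081 ]
[0.5288 0.1626 0.081 ]
[0.4427 0.1097 0.081 ]
[0.4501 0.1745 0.081 ]
[0.48543539 0.13586884 0.081     ]
[0.4512 0.1693 0.081 ]
[0.5285 0.1576 0.081 ]
wheel bottom [0.50392777 0.1285992  0.11835118]
```

```bash
python3 -m handwheel '[[0.02,-0.003,0,0.02,0],[0.02,-0.003,0,0.035,0],[0.02,-0.003,0,0.05,0],[0.02,-0.003,0,0.056,0],[0.02,-0.003,0,0.056,0]]' 55
python3 -m handwheel '[[0.02,0,0,0,0],[0.02,0,0,0,0],[0.02,0,0,0,0]]' 10
python3 - <<'E'
from h import *
p,R=tcp();print(p)
for n in ["side","wrist"]: cv2.imwrite(f"pics/{n}12.png",read_camera(n))
a=cv2.imread("pics/side12.png")
cv2.imwrite("pics/z12s.png",cv2.resize(a[120:230,190:310],None,fx=5,fy=5,interpolation=cv2.INTER_CUBIC))
E
```

```text
time_s: 15.6
tool_pos: [0.4391, 0.1407, 0.1532]
tool_rot: [-180.0, -0.0, -11.0]
force: [0.3, -0.4, -2.5]
grip_width: 0.0277
time_s: 15.9
tool_pos: [0.4393, 0.1409, 0.1536]
tool_rot: [-180.0, -0.1, -11.0]
force: [0.1, 0.1, -2.5]
grip_width: 0.0277
[0.43928299 0.14090051 0.15363116]
```

View pics/z12s.png

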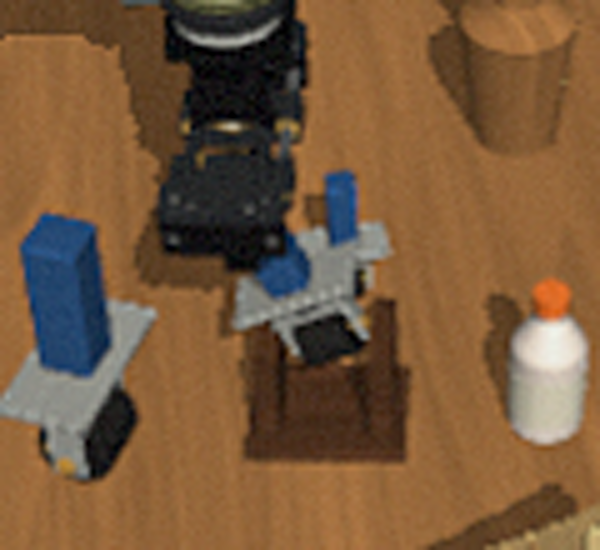

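View pics/wrist12.png

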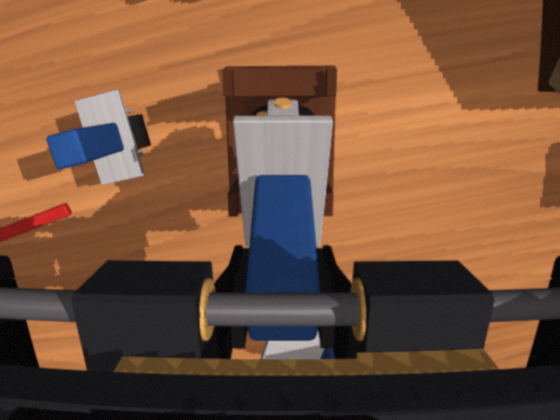

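```bash
python3 -m handwheel '[[0.02,-0.003,0,0,0],[0.02,-0.003,0,0.008,0],[0.02,-0.003,0,0.008,0]]' 20
python3 -m handwheel '[[0.02,0.005,0,0,0],[0.02,0.01,0,0,0],[0.02,0.015,0,0,0],[0.02,0.02,0,0,0],[0.02,0.02,0,0,0]]' 10
python3 - <<'E'
from h import *
p,R=tcp();print(p)
for n in ["side","wrist"]: cv2.imwrite(f"pics/{n}13.png",read_camera(n))
a=cv2.imread("pics/side13.png")
cv2.imwrite("pics/z13s.png",cv2.resize(a[120:230,190:310],None,fx=5,fy=5,interpolation=cv2.INTER_CUBIC))
E
```

```text
time_s: 16.3
tool_pos: [0.4356, 0.1413, 0.1439]
tool_rot: [180.0, -0.0, -11.0]
force: [0.7, 0.1, -3.9]
grip_width: 0.028
time_s: 16.8
tool_pos: [0.4555, 0.1375, 0.1453]
tool_rot: [180.0, 0.1, -11.0]
force: [-4.8, -0.2, 3.5]
grip_width: 0.0276
[0.45552297 0.13750001 0.14529775]
```

View pics/z13s.png

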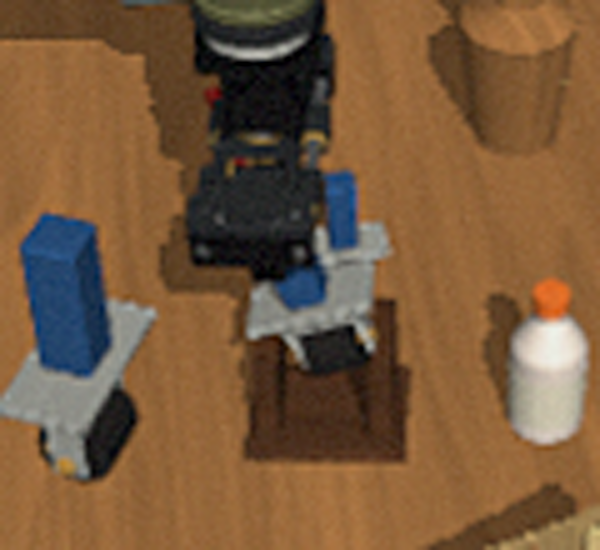

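View pics/wrist13.png

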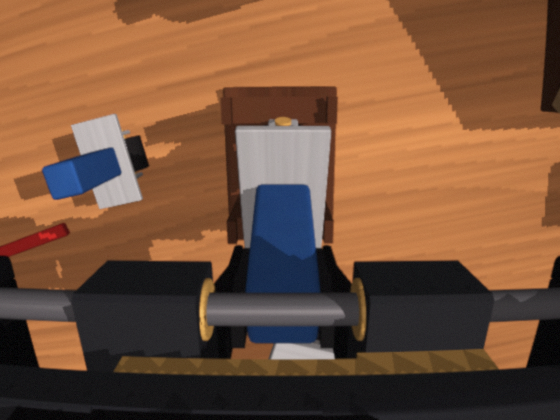

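```bash
cat >> h.py <<'E'
def tilt(a,b,L=.046):
    p0,R=tcp();P=camera_params("wrist")
    ca,va=ray(a,P);cb,vb=ray(b,P);ca=R.T@(ca-p0);va=R.T@va;vb=R.T@vb
    s=L/np.linalg.norm(va/va[2]-vb/vb[2]);M=ca+(va/va[2]+vb/vb[2])*s/2
    x,z=M[0],-(M[2]+.0187);h=np.sqrt(x*x+z*z-.043**2)
    return h,np.degrees(np.arctan2(z,x)-np.arctan2(-h,.043)),M
E
python3 - <<'E'
from h import *
im=cv2.imread("pics/wrist13.png")
cv2.imwrite("pics/z13w.png",cv2.resize(im[80:260,210:350],None,fx=3.3,fy=3.3,interpolation=cv2.INTER_CUBIC))
print(tilt((235.3,121),(331.8,121)),tilt((235.5,128),(331,128)))
E
```

```text
(np.float64(0.06353817195339177), np.float64(27.91511893195099), array([0.06774283, 0.001713  , 0.017314  ])) (np.float64(0.06055086019193222), np.float64(24.679928006185982), array([0.06435508, 0.00157371, 0.01836521]))
```

View pics/z13w.png

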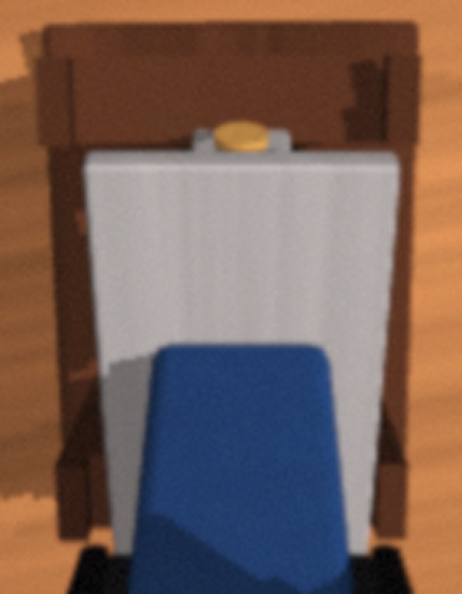

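```bash
python3 -m handwheel '[[0.02,-0.004,0,-0.004,0],[0.02,-0.008,0,-0.004,0],[0.02,-0.008,0,0.002,0],[0.02,-0.008,0,0.002,0]]' 10
python3 -m handwheel '[[0.02,0,0,0,0],[0.02,0,0,0,0],[0.02,0,0,0,0]]' 5
python3 - <<'E'
from h import *
p,R=tcp();print(p)
for n in ["side","wrist"]: cv2.imwrite(f"pics/{n}14.png",read_camera(n))
a=cv2.imread("pics/side14.png")
b=cv2.imread("pics/wrist14.png")
cv2.imwrite("pics/z14.png",np.hstack([cv2.resize(a[130:220,220:295],(400,480),interpolation=cv2.INTER_CUBIC),cv2.resize(b[80:260,200:350],(400,480),interpolation=cv2.INTER_CUBIC)]))
E
```

```text
time_s: 17.3
tool_pos: [0.4468, 0.1386, 0.1414]
tool_rot: [179.9, 0.1, -11.0]
force: [0.5, -0.2, -3.9]
grip_width: 0.0279
time_s: 17.6
tool_pos: [0.4476, 0.139, 0.1427]
tool_rot: [180.0, -0.0, -11.0]
force: [-0.2, -0.2, -2.8]
grip_width: 0.0279
[0.44761829 0.13896197 0.14270215]
```

View pics/z14.png

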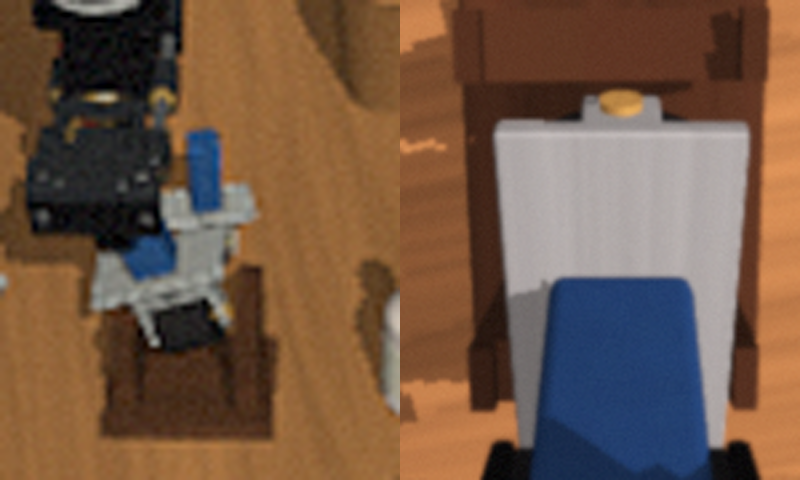

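```bash
python3 -m handwheel '[[0.02,0.0,0,0.004,0],[0.02,0.003,0,0.005,0],[0.02,0.006,0,0.006,0],[0.02,0.010,0,0.008,0],[0.02,0.013,0,0.009,0],[0.02,0.013,0,0.009,0]]' 8
python3 - <<'E'
from h import *
p,R=tcp();print(p)
for n in ["side","wrist"]: cv2.imwrite(f"pics/{n}15.png",read_camera(n))
a=cv2.imread("pics/side15.png")
b=cv2.imread("pics/wrist15.png")
cv2.imwrite("pics/z15.png",np.hstack([cv2.resize(a[130:220,220:295],(400,480),interpolation=cv2.INTER_CUBIC),cv2.resize(b[80:260,200:350],(400,480),interpolation=cv2.INTER_CUBIC)]))
E
```

```text
time_s: 18.3
tool_pos: [0.4607, 0.1363, 0.1335]
tool_rot: [180.0, 0.0, -11.0]
force: [-0.3, -0.9, -2.6]
grip_width: 0.0279
[0.46066036 0.13634817 0.13347282]
```

View pics/z15.png

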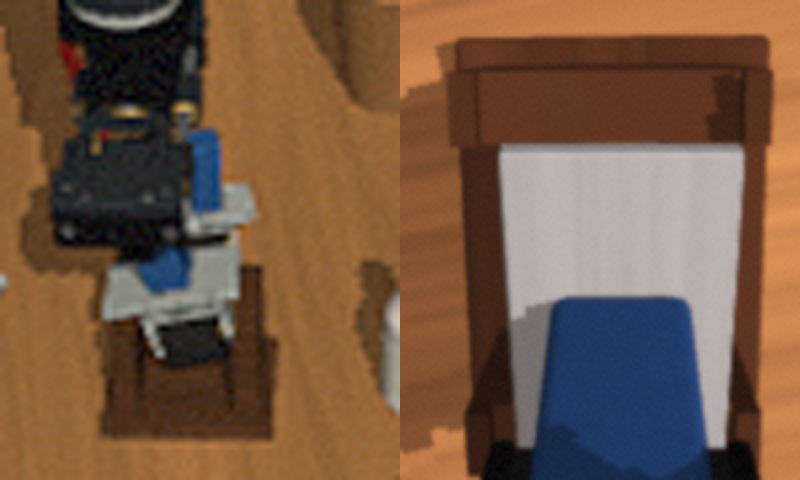

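```bash
python3 -m handwheel '[[0.02,0.005,0,0.0,0],[0.02,0.010,0,0.0,0],[0.02,0.015,0,0.0,0],[0.02,0.020,0,0.0,0],[0.02,0.025,0,0.0,0],[0.02,0.030,0,0.0,0],[0.02,0.030,0,0.0,0]]' 8
python3 - <<'E'
from h import *
p,R=tcp();print(p)
for n in ["side","wrist"]: cv2.imwrite(f"pics/{n}16.png",read_camera(n))
a=cv2.imread("pics/side16.png")
b=cv2.imread("pics/wrist16.png")
cv2.imwrite("pics/z16.png",np.hstack([cv2.resize(a[130:220,220:295],(400,480),interpolation=cv2.INTER_CUBIC),cv2.resize(b[80:260,200:350],(400,480),interpolation=cv2.INTER_CUBIC)]))
E
```

```text
time_s: 19.1
tool_pos: [0.4906, 0.1306, 0.1337]
tool_rot: [-180.0, -0.0, -11.0]
force: [-0.5, -0.8, -3.7]
grip_width: 0.0277
[0.49058796 0.13058155 0.13371354]
```

View pics/z16.png

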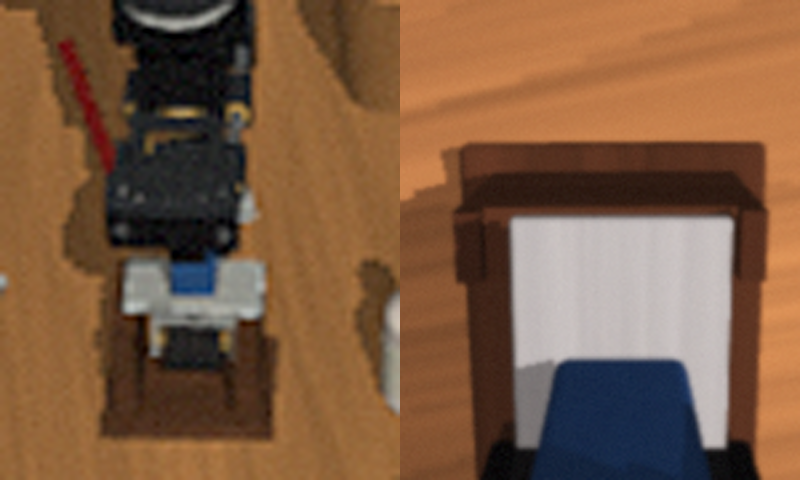

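```bash
python3 -m handwheel '[[0.02,-0.003,0,0.0,0],[0.02,-0.003,0,0.005,0],[0.02,-0.003,0,0.010,0],[0.02,-0.003,0,0.013,0],[0.02,-0.003,0,0.016,0],[0.02,-0.003,0,0.018,0],[0.02,-0.003,0,0.018,0]]' 5
python3 - <<'E'
from h import *
p,R=tcp();print(p)
for n in ["side","wrist","scene"]: cv2.imwrite(f"pics/{n}17.png",read_camera(n))
a=cv2.imread("pics/side17.png")
b=cv2.imread("pics/wrist17.png");c=cv2.imread("pics/scene17.png")
cv2.imwrite("pics/z17.png",np.hstack([cv2.resize(a[130:220,220:295],(260,312),interpolation=cv2.INTER_CUBIC),cv2.resize(b[80:260,200:350],(260,312),interpolation=cv2.INTER_CUBIC),cv2.resize(c[200:290,310:385],(260,312),interpolation=cv2.INTER_CUBIC)]))
E
```

```text
time_s: 19.9
tool_pos: [0.4868, 0.1315, 0.1157]
tool_rot: [-180.0, -0.0, -11.0]
force: [-0.5, 0.1, -2.1]
grip_width: 0.0274
[0.4868489  0.13145849 0.11571921]
```

View pics/z17.png

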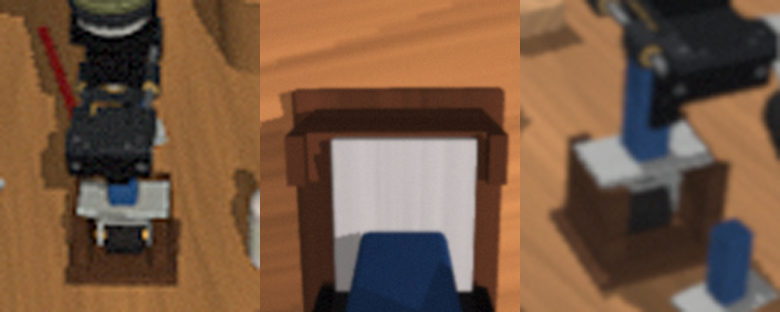

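```bash
python3 -m handwheel '[[0.02,0,0,0.002,0],[0.02,0,0,0.004,0],[0.02,0,0,0.004,0]]' 5
python3 -m handwheel '[[0.02,0,0,0.002,0],[0.02,0,0,0.004,0],[0.02,0,0,0.004,0]]' 4
```

```text
time_s: 20.35
tool_pos: [0.4881, 0.1311, 0.1132]
tool_rot: [-180.0, -0.2, -11.0]
force: [-1.5, -1.0, 4.9]
grip_width: 0.0282
time_s: 20.65
tool_pos: [0.4883, 0.1311, 0.109]
tool_rot: [-180.0, -0.2, -11.0]
force: [0.9, -1.6, 4.7]
grip_width: 0.0277
```

```bash
python3 -m handwheel '[[0.035,0,0,0,0],[0.045,0,0,0,0],[0.06,0,0,0,0],[0.087,0,0,0,0],[0.087,0,0,0,0],[0.087,0,0,0,0],[0.087,0,0,0,0]]' 5
python3 - <<'E'
from h import *
p,R=tcp();print(p,get_obs()["force"],get_obs()["grip_width"])
for n in ["side","wrist","scene"]: cv2.imwrite(f"pics/{n}18.png",read_camera(n))
a=cv2.imread("pics/side18.png")
b=cv2.imread("pics/wrist18.png");c=cv2.imread("pics/scene18.png")
cv2.imwrite("pics/z18.png",np.hstack([cv2.resize(a[130:220,220:295],(260,312),interpolation=cv2.INTER_CUBIC),cv2.resize(b[80:260,200:350],(260,312),interpolation=cv2.INTER_CUBIC),cv2.resize(c[200:290,310:385],(260,312),interpolation=cv2.INTER_CUBIC)]))
E
```

```text
time_s: 21.35
tool_pos: [0.4867, 0.1314, 0.1077]
tool_rot: [180.0, -0.0, -11.0]
force: [-0.8, -0.1, 0.2]
grip_width: 0.075
[0.48673898 0.13137989 0.10773029] [-0.80360198 -0.14428232  0.17595307] 0.07499398645044426
```

View pics/z18.png

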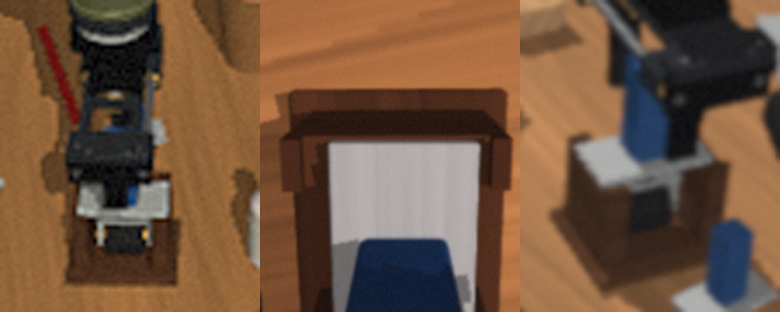

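Seated and free. I'll retreat straight up and back for a final check.

```bash
python3 -m handwheel '[[0.087,0,0,0,0],[0.087,0,0,-0.03,0],[0.087,0,0,-0.06,0],[0.087,0,0,-0.1,0],[0.087,0,0,-0.14,0],[0.087,0,0,-0.175,0],[0.087,-0.01,0.01,-0.175,0],[0.087,-0.01,0.01,-0.175,0],[0.087,-0.01,0.01,-0.175,0]]' 5
python3 - <<'E'
from h import *
p,R=tcp();print(p)
for n in ["side","wrist","scene"]: cv2.imwrite(f"pics/{n}19.png",read_camera(n))
a=cv2.imread("pics/wrist19.png");c=cv2.imread("pics/scene19.png")
cv2.imwrite("pics/z19w.png",cv2.resize(a[95:250,215:345],None,fx=3.8,fy=3.8,interpolation=cv2.INTER_CUBIC))
cv2.imwrite("pics/z19c.png",cv2.resize(c[130:295,205:390],None,fx=3.6,fy=3.6,interpolation=cv2.INTER_CUBIC))
E
```

```text
time_s: 22.4
tool_pos: [0.4744, 0.1231, 0.2815]
tool_rot: [180.0, 0.1, -11.0]
force: [0.5, 0.9, -0.6]
grip_width: 0.0868
[0.47439773 0.12314618 0.28154738]
```

View pics/z19w.png

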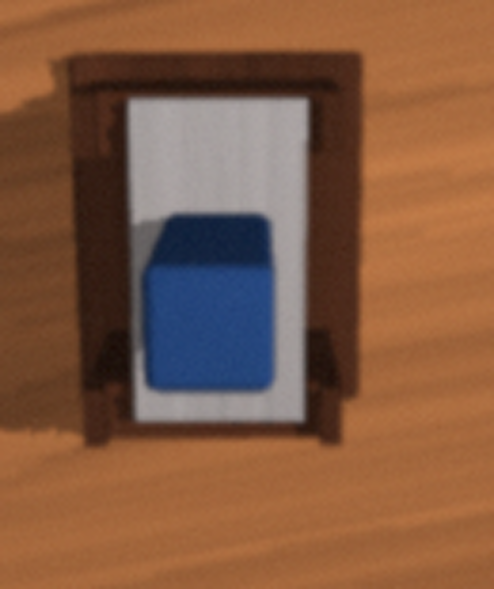

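View pics/z19c.png

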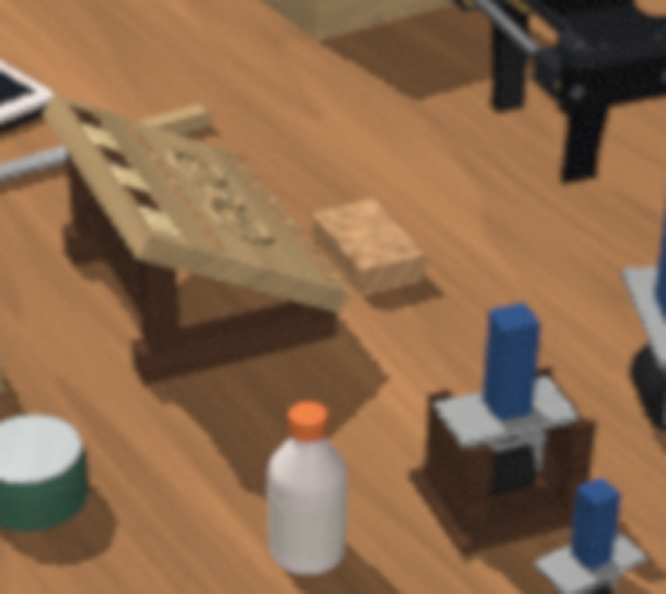

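View pics/side19.png

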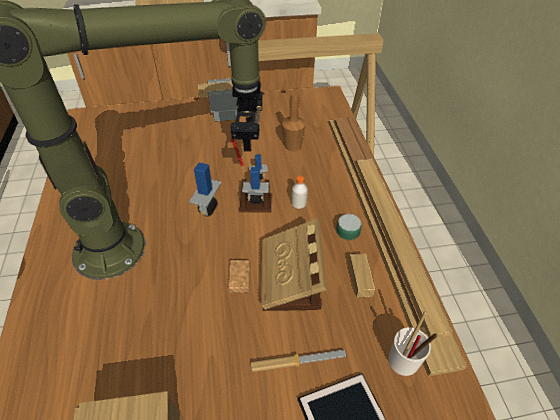

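```bash
python3 - <<'E'
from h import *
P=camera_params("wrist");W=lambda u:(215+u[0]/3.8,95+u[1]/3.8)
q=np.array([plane(W(u),P,.080) for u in((128,98),(309,98),(305,422),(135,420))]);print(q.mean(0),[np.linalg.norm(q[i]-q[i-3]).round(4) for i in range(4)])
h=np.array([plane(W(u),P,.158) for u in((147,265),(272,265),(272,390),(147,388))]);print(h.mean(0),[np.linalg.norm(h[i]-h[i-3]).round(4) for i in range(4)])
print([b[1] for b in blobs(cv2.imread("pics/scene19.png"),(105,120,50),(125,255,255))[0]])
# bystander change mask
a=cv2.imread("pics/scene1.png");b=cv2.imread("pics/scene19.png")
m=(cv2.absdiff(a,b).max(2)>40).astype(np.uint8);n,l,s,c=cv2.connectedComponentsWithStats(m)
print([(s[i,4],c[i].round()) for i in range(1,n) if s[i,4]>25])
E
```

```text
[0.48926673 0.12889026 0.08      ] [np.float64(0.046), np.float64(0.086), np.float64(0.046), np.float64(0.0855)]
[0.49002623 0.12894483 0.158     ] [np.float64(0.0257), np.float64(0.0267), np.float64(0.0264), np.float64(0.0262)]
[array([419.1,   2.1]), array([406.7, 101.5]), array([397.3, 198.3]), array([346.6, 230. ]), array([369.7, 274.7])]
[(np.int32(305), array([386.,  52.])), (np.int32(375), array([345.,  61.])), (np.int32(181), array([323., 121.])), (np.int32(27), array([331., 122.])), (np.int32(322), array([340., 140.])), (np.int32(93), array([391., 135.])), (np.int32(32), array([360., 139.])), (np.int32(202), array([351., 153.])), (np.int32(55), array([385., 156.])), (np.int32(27), array([365., 179.])), (np.int32(67), array([340., 230.])), (np.int32(33), array([355., 224.])), (np.int32(47), array([416., 318.])), (np.int32(58), array([427., 320.])), (np.int32(222), array([460., 333.])), (np.int32(207), array([431., 344.])), (np.int32(51), array([465., 347.])), (np.int32(163), array([479., 395.]))]
```

```bash
python3 - <<'E'
from h import *
for i in(1,19):
    im=cv2.imread(f"pics/scene{i}.png")
    for lo,hi in (((0,170,60),(5,255,255)),((172,170,60),(180,255,255))):
        print(i,[(int(b[0]),b[1],b[2]) for b in blobs(im,lo,hi,30)[0]])
c=np.hstack([cv2.imread(f"pics/scene{i}.png")[290:370,380:490] for i in(1,19)])
cv2.imwrite("pics/pen.png",cv2.resize(c,None,fx=3.5,fy=3.5))
E
```

```text
1 [(389, array([442.4, 338.2]), array([408, 313,  68,  50], dtype=int32))]
1 []
19 [(395, array([441.9, 337.7]), array([408, 313,  68,  50], dtype=int32))]
19 []
```

View pics/pen.png

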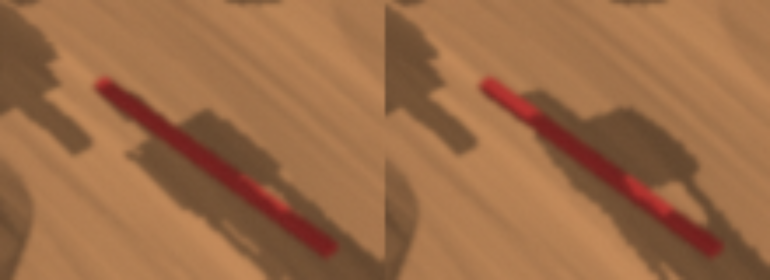

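The pencil hasn't moved. The differences there are only the arm's shadow. Handing in now.

```bash
python3 -c "
from cell import *
print(get_obs()['time_s']);print(sign_off())"
```

```text
22.55
the job is handed in; nothing more can be done
None
```

The roller is back in its rest and released, and all six slips look flush with the panel. I handed the job in at 22.55 s; `sign_off` gave no verdict.

**What I did**
- **Tilting:** the tool can only point straight down. I gripped the middle roller across its rolling direction and pivoted it about 30° in the grip against a rail of the rest.
- **Rolling:** I pressed the wheel on the strip at about 11–12 N and rolled from the +y end to the -y end. I then rolled back pressed about 2 mm deeper.
- **Returning:** I stood the roller upright again against the opposite rail, lowered it onto its seat, opened the gripper and backed away.

**Last checks**
- **Slips:** they look flush in the scene, side and wrist views, but I judged this by eye and did not measure each one. Wheel rotation was not read directly either; I inferred it from about 180 mm of travel each way.
- **Roller:** the plate's centre is at (0.489, 0.129) and the handle top at (0.490, 0.129), so it stands upright. That is about 3 mm from where it started.
- **Bystanders:** comparing scene pictures showed only the arm, its shadow, and the small shift of the roller. The pencil had not moved.

**What went wrong or disagreed**
- **Early lift:** I started lifting before the fingers had fully closed, so the grip ended up about 17 mm above the handle's centre. I allowed for that in the moves that followed.
- **Tilt readings:** separate readings of the tilt ranged from 26° to 34°. The fork's axle cap, seen from two cameras, fitted about 29°.
- **Standing it upright:** the first push caught on a rail and had to be backed off and repeated lower.

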